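# Unclamp the tube jig and push the tube home

## Task

With a fingertip on its knurled rim, roll the big locking collar of the tube jig two full turns counter-clockwise (seen from above), no more than about a fifth of a turn over or short. Then push the square tube by its free end along the channel until its other end sits fully home against the end stop, and move clear. Use fingertips only: do not lift the tube, do not push it while the collar is still tight, and leave the things lying around the jig where they are.

Things in the scene. Friction and masses are not known exactly. Their poses are not given: they have to be found in the camera images.
- jig: Fixed grey steel tube jig. Origin: on the table under the collar's axis, z up, yaw up to 0.45. Channel along y: base plate 120 mm wide, 10 thick, y -150 to +100 mm; guide walls' inner faces at x +-21.5, outer +-29.5, tops z 25. End stop plate (80 wide, 62 high) at the -y end; the +y end is open. Bridge over the middle: x +-52, y +-25, top z 68 mm; it carries the collar, which is free all round.
- collar (a joint): Collar angle, rad: 0 = tight, always so at the start; grows counter-clockwise from above (loosening); 12.57 = two turns; limit 25.1. Light friction (0.09 N m, 1.7 N at the rim), stays where left, does not rise. Flat aluminium disc 100 mm across, 18 upright ribs 3 mm proud of its edge (106 over all, too wide to grasp), from 73 to 93 mm above the table; dark stud end in its centre, 18 wide, 10 high.
- collar_axis (a point): Point on the collar's axis at the height of its top face (93 mm above the table); fixed in the jig, axes as the jig's.
- collar_mark (a point): Dark round dot, 10 mm across and 2 mm high, on top of the collar 39 mm from its axis; it goes round with the collar, and lies on the jig's +x side when the collar is tight.
- tube: Loose bare square steel tube, 40 x 40 mm, 260 mm long along its y axis (same way as the jig's y), wall 3 mm, 0.5 to 0.8 kg, lying in the channel under the bridge (1.5 mm play each side, 8 mm above). Origin: centre of its underside. At the start it is 25 to 60 mm short of the end stop, its +y end 55 to 90 mm beyond the base plate, over bare table.
- tube_mid (a point): Centre of the tube, 30 mm above the table while it lies in the channel.
- tube_push_end (a point): Centre of the tube's free (+y) end face, 130 mm from its centre, 30 mm above the table; axes as the tube's. To be pushed along the jig's -y.
- tube_stop_end (a point): Centre of the tube's other (-y) end face, 30 mm above the table; this one comes to the end stop.
- stop_face (a point): Point on the face of the end stop that looks along the jig's +y, 30 mm above the table, on the channel's centre line, 130 mm from the collar's axis; axes as the jig's.
- magnet: Loose bystander: grey welding magnet, flat block 90 x 70 x 18 mm with a nose. Origin at its underside.
- offcut: Loose bystander: steel angle offcut, 70 mm long, 30 mm high. Origin at its underside.
- tape: Loose bystander: black tape measure, 65 x 35 x 60 mm. Origin at its underside.
- wrench: Loose bystander: steel spanner lying flat. Origin at its underside.
- hammer: Loose bystander: hammer lying on its side. Origin at its underside.
- brush: Loose bystander: hand brush lying flat. Origin at its underside.
- spray: Loose bystander: blue spray can, 60 mm across, 190 mm tall, upright. Origin at its underside.

How it is judged:
By the outcome, as a careful person would: the job done as asked, in the order asked, and still so for the second after the job is handed in, with the robot touching nothing.
It also fails if it takes over 72 s, if anything falls off the work surface, if the arm or the gripper's body presses on something with over 40 N, if the wrist force passes 120 N, or if a joint passes its speed limit or range.

## Robot

A 6-joint arm with a two-finger parallel gripper is mounted at the origin on the work surface. World frame = base frame: x ahead of the robot, y to its left, z up, the work surface at z = 0. Lengths are in m, angles in rad, forces in N, time in s.
With the tool pointing down it reaches from about 0.275 to 0.875 m from the base axis. Payload 12.5 kg.
Tool frame: the origin (TCP) lies at the very end of the fingers, on their centre line; the grasp point (between the pads) lies 19 mm behind it (grip_depth is the distance from the TCP to the grasp point, in m); z points along the fingers, y is the direction in which the jaws open and shut (so a half turn about z gives the same grasp; the last joint's range is limited). The gripper opens to 85 mm and grips with 20 to 120 N. Pads are 22 mm wide; open, the fingers measure 114 mm over their backs; the gripper's body (76 mm by 85 mm) begins 54 mm behind the grasp point. The pads swing forward as they close: fully open they stand 13 mm farther back than shut.
Start: joints at [-1.214, 0.351, 1.652, -0, 1.139, -0.085], TCP at [0.235, -0.497, 0.231] pointing down, gripper open.
Joint ranges: [-2.75, 2.75], [-0.79, 2.1], [0.01, 2.65], [-1.57, 4.71], [0.07, 3.14], [-2.87, 2.87]. Speed limits (rad/s): [2.22, 2.22, 2.79, 3.14, 3.14, 3.14].

## Interface

Orientations are given as a 3x3 rotation matrix whose columns are the frame's x, y, z axes.
In Python, from workcell import observe, capture, sign_off, grip_depth gives the robot as it stands.
- The arm moves only by the shell command python3 -m pendant 'ROWS' [FORCE]. ROWS is JSON, a list of rows, each a list of 7 numbers: the shift along the tool's x, y, z in units of 20 cm (1.0 is 20 cm), then the turn, a rotation vector about the tool's x, y, z in units of 180 degrees (1.0 is 180 degrees), then the finger opening in mm, from 0 to 85.4. In form: [[dx, dy, dz, ax, ay, az, grip], ...]. A call has 1 to 20 rows; each row is the pose to reach, as a shift and turn from the pose commanded when the call began, along the tool's axes at that moment, turning the shorter way round; what a row does not reach only later rows make up. A row lasts 1/10 s, in which the tool goes at most 50 mm and 8.59 degrees, less where a joint would pass 70% of its speed; a pose out of reach is approached as far as the arm can. A call with a number of a shift or a turn outside -1 to 1 is refused whole. A call with a gripper value outside its range is refused whole. The fingers move at their own pace and stop on an object; FORCE is the grip in N (left out, the last holds). Time passes only in rows, so rows that repeat a pose let the fingers close. It gives the time, the measured TCP pose, the force and the opening at its end, in the units of the state.
- observe(): the state, without advancing time (a new reading comes with each control period).
- capture(name): name is "scene" or "side" or "wrist"; returns a dict with "img" (400x640x3 uint8, red, green, blue), "fx", "fy", "cx", "cy" (pixels), "k1" (the pictures are not rectified: a ray, as slopes to the right and down, at radius r is drawn at 1 + k1 r^2 times it, then the intrinsics apply), "position" and "attitude" of the camera in the world; the wrist camera has in their place "T_tool_cam" (4x4, takes a point from camera to tool coordinates, whose origin is the TCP and whose axes are the flange's). Camera axes: x right, y down, z forward; pixel columns grow to the right and rows downward; lengths in m; the calibration is good to about 2 mm. A picture is of the moment at which its call begins: read the wrist's pose just before it. There is no depth.
- sign_off(): hands the job in, once; it reports no verdict.
The state is a dict: "t": time; "q": joint angles; "dq": joint speeds; "tau": joint torques, N m; "position": TCP position; "tool_rot": TCP orientation; "ft_force": force on the tool from outside, world axes, zero at the start; "ft_torque": the same for the moment, N m; "opening": opening from 0.0 (shut) to 1.0 (fully open).
Only numpy, scipy, OpenCV 4.12 (cv2) and the standard library are available. Lean on these libraries where they do the work, as an engineer would, in place of code of your own. Each camera call takes 0.05 s, during which the arm holds its last target.

## Working session

There is one attempt and no reset: what is moved stays moved. The work goes in short steps, Python scripts to look and compute and a shell command to move; the robot and the scene stay as the last step left them, time stands still between calls to the robot, and variables do not carry over. Pictures are saved under pics/ and viewed, and the job is handed in when it is done.

```bash
ls; mkdir -p pics
cat > h.py <<'E'
import numpy as np, cv2
from workcell import observe, capture, sign_off, grip_depth
def cam(name):
    s=observe(); c=capture(name)
    if name=="wrist":
        T=np.eye(4);T[:3,:3]=np.array(s["tool_rot"]);T[:3,3]=s["position"]
        T=T@np.array(c["T_tool_cam"]); c["P"]=T[:3,3]; c["R"]=T[:3,:3]
    else:
        c["P"]=np.array(c["position"]); c["R"]=np.array(c["attitude"])
    return c
def save(c,f): cv2.imwrite(f,cv2.cvtColor(np.asarray(c["img"]),cv2.COLOR_RGB2BGR))
def ray(c,u,v):
    K=np.array([[c["fx"],0,c["cx"]],[0,c["fy"],c["cy"]],[0,0,1.]])
    p=cv2.undistortPoints(np.array([[[u,v]]],float),K,np.array([c["k1"],0,0,0,0.]))[0,0]
    d=c["R"]@np.array([p[0],p[1],1]); return c["P"],d/np.linalg.norm(d)
def onz(c,u,v,z):
    P,d=ray(c,u,v); return P+d*(z-P[2])/d[2]
def tri(rs):
    A=0;b=0
    for P,d in rs:
        M=np.eye(3)-np.outer(d,d);A=A+M;b=b+M@P
    return np.linalg.solve(A,b)
def proj(c,X):
    K=np.array([[c["fx"],0,c["cx"]],[0,c["fy"],c["cy"]],[0,0,1.]])
    R=c["R"].T; r,_=cv2.Rodrigues(R)
    return cv2.projectPoints(np.array(X,float).reshape(-1,1,3),r,-R@c["P"],K,np.array([c["k1"],0,0,0,0.]))[0][:,0]
E
python3 - <<'E'
from h import *
print(grip_depth); s=observe(); print({k:np.round(v,3).tolist() for k,v in s.items()})
for n in("scene","side","wrist"):
    c=cam(n); save(c,f"pics/{n}0.png"); print(n,np.round(c["P"],3),np.round(c["R"],2).tolist(),c["fx"],c["k1"])
E
```

```text
pics
0.0187
{'t': 0.0, 'q': [-1.214, 0.351, 1.652, -0.0, 1.139, -0.085], 'dq': [-0.001, 0.002, 0.001, 0.0, -0.002, -0.001], 'tau': [-0.001, -50.61, -29.141, -0.0, 0.004, -0.0], 'position': [0.235, -0.497, 0.231], 'tool_rot': [[0.904, 0.428, -0.0], [0.428, -0.904, 0.001], [0.0, -0.001, -1.0]], 'ft_force': [-0.064, 0.008, 0.261], 'ft_torque': [0.01, -0.038, 0.043], 'opening': 0.997}
scene [ 1.144 -0.222  0.997] [[0.34, 0.8, -0.49], [0.94, -0.3, 0.17], [-0.01, -0.52, -0.85]] 368.5085927274393 0.01302309494415114
side [0.167 1.041 1.062] [[-0.94, -0.2, 0.28], [-0.35, 0.6, -0.72], [-0.02, -0.77, -0.63]] 398.2128373632204 -0.032917383497510215
wrist [ 0.309 -0.461  0.373] [[0.43, -0.86, -0.29], [-0.9, -0.41, -0.13], [-0.0, 0.32, -0.95]] 352.333642345917 0.023626463416886047
```

View pics/scene0.png

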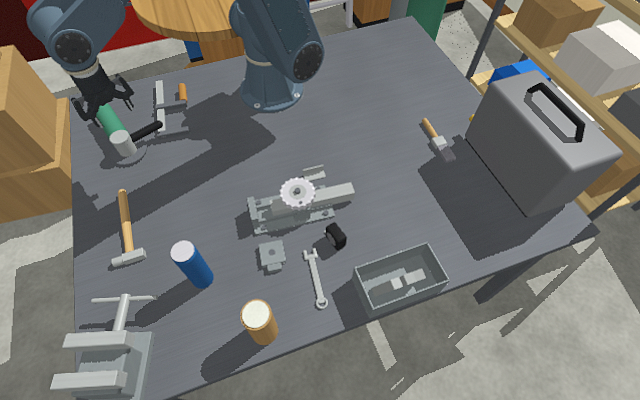

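View pics/side0.png

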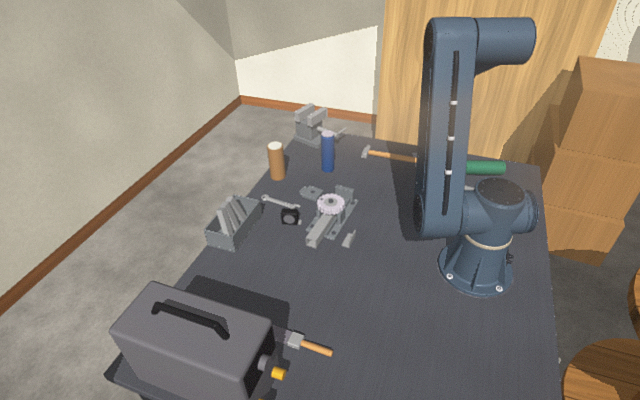

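View pics/wrist0.png

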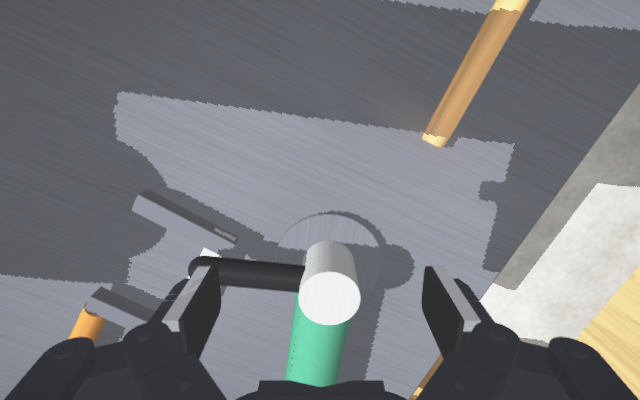

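Scene: collar near (297,191), tube running right to about (354,190), end stop near (252,213). Side: collar at (331,203), tube end near (315,242), offcut at (348,239). I'll zoom in on both.

Run:
```python
import cv2
a=cv2.imread("pics/scene0.png")[150:270,230:390]; b=cv2.imread("pics/side0.png")[170:260,260:380]
cv2.imwrite("pics/sc1.png",cv2.resize(a,None,fx=5,fy=5,interpolation=2)); cv2.imwrite("pics/sd1.png",cv2.resize(b,None,fx=6,fy=6,interpolation=2))
```

```text
(no output)
```

View pics/sc1.png

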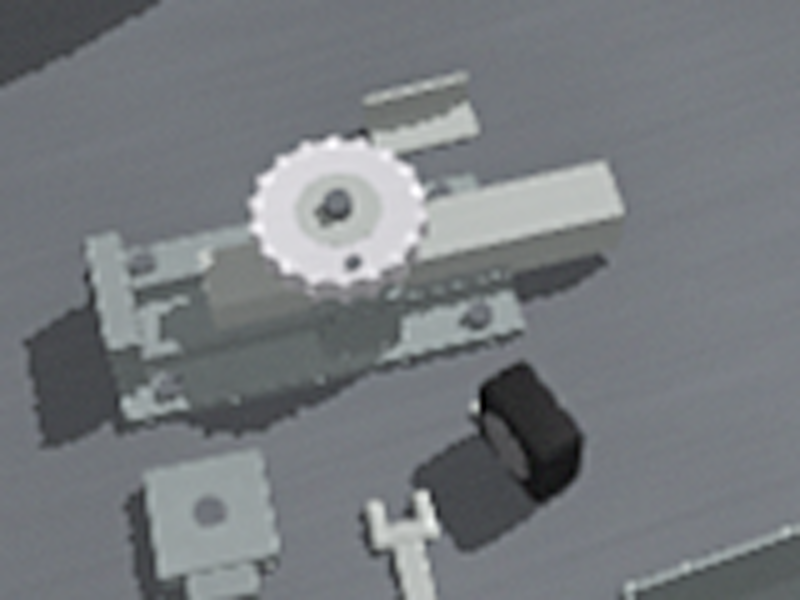

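View pics/sd1.png

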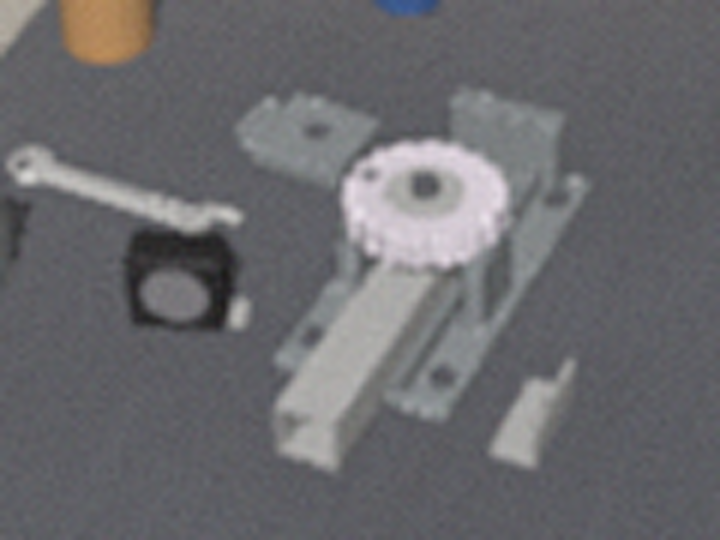

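```bash
python3 - <<'E'
from h import *
rs=[]
C={}
for n,(x0,y0,x1,y1) in {"scene":(270,170,330,215),"side":(310,188,350,220)}.items():
    c=cam(n);C[n]=c; im=c["img"].astype(int)
    m=((im.min(2)>175)).astype(np.uint8); mm=np.zeros_like(m); mm[y0:y1,x0:x1]=m[y0:y1,x0:x1]
    k=max(cv2.findContours(mm,0,2)[0],key=cv2.contourArea); e=cv2.fitEllipse(cv2.convexHull(k)); print(n,e,cv2.boundingRect(k));
E
python3 - <<'E'
from h import *
S=cam("scene");D=cam("side")
T=lambda a,b:tri([ray(S,*a),ray(D,*b)]).round(4)
f=lambda x,y:(230+x/5,150+y/5); g=lambda x,y:(260+x/6,170+y/6)
print("stud",T(f(340,196),g(427,176)))
print("mark",T(f(353,262),g(371,174)))
print("collar z93",onz(S,*f(338,210),.093),onz(D,*g(427,192),.093))
print("tube end top corners",T(f(608,163),g(280,408)),T(f(625,212),g(280,408)),T(f(608,163),g(342,432)))
print([onz(S,*f(*p),.05).round(4) for p in((608,163),(625,212))],[onz(D,*g(*p),.05).round(4) for p in((280,408),(340,430))])
print("stop", [onz(S,*f(*p),.062).round(4) for p in((90,238),(120,350))],[onz(D,*g(*p),.062).round(4) for p in((455,92),(563,112))])
E
```

```text
scene ((306.6788330078125, 188.57081604003906), (34.31402587890625, 55.107696533203125), 74.84466552734375) (280, 171, 50, 36)
side ((330.142578125, 203.8641815185547), (21.350051879882812, 26.818212509155273), 83.24523162841797) (317, 194, 27, 21)
stud [ 0.5502 -0.0715  0.1023]
mark [ 0.5895 -0.0768  0.0901]
collar z93 [ 0.55547553 -0.07296339  0.093     ] [ 0.54726003 -0.06952325  0.093     ]
tube end top corners [0.5702 0.1052 0.0623] [0.5856 0.0998 0.0449] [0.5449 0.105  0.0421]
[array([0.5532, 0.1041, 0.05  ]), array([0.5909, 0.0995, 0.05  ])] [array([0.5818, 0.1024, 0.05  ]), array([0.5412, 0.108 , 0.05  ])]
stop [array([ 0.502 , -0.2149,  0.062 ]), array([ 0.5837, -0.2183,  0.062 ])] [array([ 0.5763, -0.2142,  0.062 ]), array([ 0.4992, -0.2164,  0.062 ])]
```

```bash
python3 -m pendant '[[0.9,-0.5,-0.3,0,0,0,0],[0.9,-0.5,-0.3,0,0,0,0],[0.9,-0.5,-0.3,0,0,0,0],[0.9,-0.5,-0.3,0,0,0,0],[0.9,-0.5,-0.3,0,0,0,0]]' 40
python3 -m pendant '[[0.9,-0.5,-0.3,0,0,0,0],[0.9,-0.5,-0.3,0,0,0,0],[0.9,-0.5,-0.3,0,0,0,0],[0.9,-0.5,-0.3,0,0,0,0],[0.9,-0.5,-0.3,0,0,0,0]]'
python3 - <<'E'
from h import *
c=cam("wrist"); save(c,"pics/w1.png"); s=observe(); print(s["t"],s["position"],s["q"],s["opening"],s["ft_force"])
E
```

```text
t: 0.85
position: [0.3571, -0.3272, 0.2929]
tool_rot: [[0.903, 0.43, 0.002], [0.43, -0.903, -0.001], [0.001, 0.002, -1.0]]
ft_force: [0.5, -0.3, 0.5]
opening: 0.144
t: 1.35
position: [0.477, -0.1598, 0.3525]
tool_rot: [[0.903, 0.43, 0.002], [0.43, -0.903, -0.0], [0.002, 0.001, -1.0]]
ft_force: [-0.2, -0.2, -0.4]
opening: 0.002
1.4 [ 0.47705897 -0.15994199  0.35231154] [-4.16349084e-01  1.61304234e-01  1.59904937e+00  5.98941072e-04
  1.37959064e+00  7.09442111e-01] -0.0014376477420427762 [ 0.34839411  1.43257216 -0.19728916]
```

View pics/w1.png

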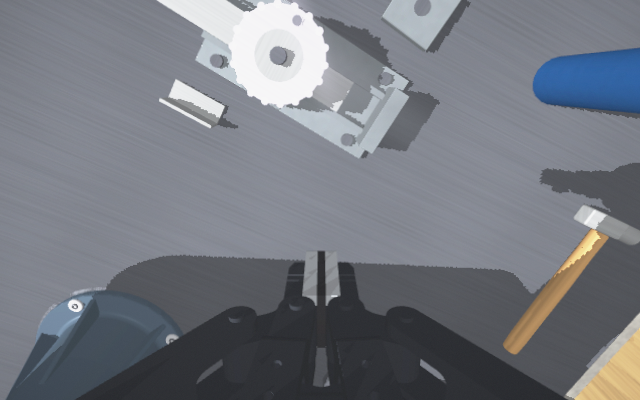

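Wrist picture: collar at (279,54), mark at (297,20), offcut near (197,100), closed fingertips at (321,260), about 35 px (16 mm) wide. I'll move closer to over the jig for two measuring views.

```bash
python3 -m pendant '[[0.6,-0.2,0.1,0,0,0,0],[0.6,-0.2,0.1,0,0,0,0],[0.6,-0.2,0.1,0,0,0,0],[0.6,-0.2,0.1,0,0,0,0]]'
python3 - <<'E'
from h import *
import pickle
c=cam("wrist"); save(c,"pics/w2.png"); s=observe(); print(s["t"],s["position"],s["q"]); pickle.dump(c,open("w2.pkl","wb"))
E
python3 -m pendant '[[0.1,-0.7,0,0,0,0,0],[0.1,-0.7,0,0,0,0,0],[0.1,-0.7,0,0,0,0,0],[0.1,-0.7,0,0,0,0,0]]'
python3 - <<'E'
from h import *
import pickle
c=cam("wrist"); save(c,"pics/w3.png"); s=observe(); print(s["t"],s["position"],s["q"]); pickle.dump(c,open("w3.pkl","wb"))
E
```

```text
t: 1.8
position: [0.5674, -0.074, 0.3293]
tool_rot: [[0.903, 0.429, -0.003], [0.429, -0.903, 0.001], [-0.002, -0.002, -1.0]]
ft_force: [-0.3, -0.1, -0.5]
opening: -0.0
1.85 [ 0.56652922 -0.07517155  0.32987397] [-2.13205352e-01  3.11796563e-01  1.46105493e+00 -3.67622082e-04
  1.37103158e+00  9.14689820e-01]
t: 2.25
position: [0.523, 0.0619, 0.3317]
tool_rot: [[0.903, 0.43, 0.0], [0.43, -0.903, 0.0], [0.0, -0.0, -1.0]]
ft_force: [0.5, -0.7, -0.2]
opening: -0.0
2.3 [0.52379805 0.06016657 0.33161733] [ 2.62170414e-02  2.22357279e-01  1.57376332e+00 -3.29087686e-04
  1.34512712e+00  1.15379607e+00]
```

View pics/w2.png

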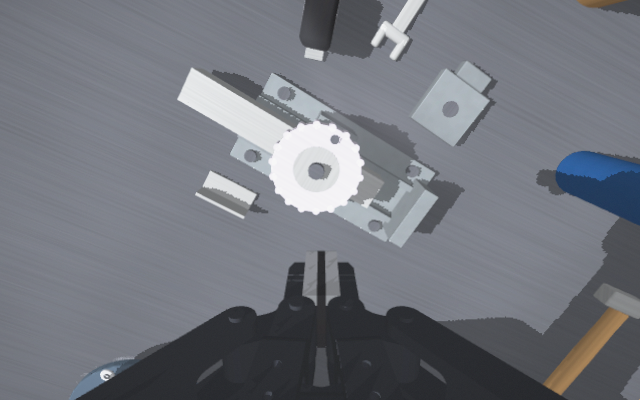

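View pics/w3.png

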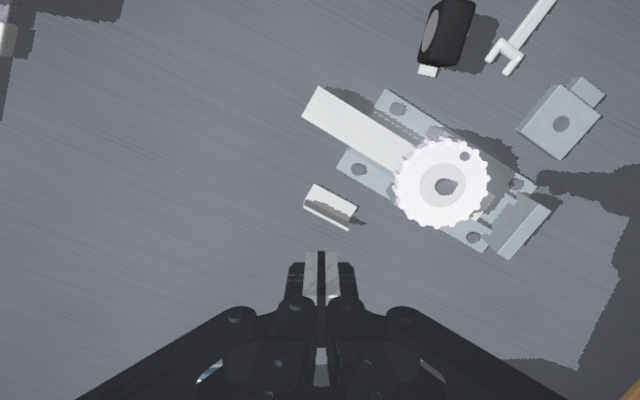

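Both views show collar, mark, tube, end stop and bystanders clearly: w2 has collar (316,168) and mark (335,139), w3 has collar (441,183) and mark (464,156). Now the triangulation.

```bash
cat > meas.py <<'E'
from h import *
import pickle,sys
def blobs(c,u,v,r=55):
    g=cv2.cvtColor(c["img"],cv2.COLOR_RGB2GRAY); out={}
    m=((g>225)).astype(np.uint8); w=np.zeros_like(m); cv2.circle(w,(u,v),r,1,-1)
    k=max(cv2.findContours(m*w,0,2)[0],key=cv2.contourArea)
    out["disc"]=cv2.fitEllipse(cv2.convexHull(k))
    inner=np.zeros_like(m); cv2.drawContours(inner,[k],-1,1,-1); inner=cv2.erode(inner,np.ones((7,7)))
    d=((g<150)&(inner>0)).astype(np.uint8)
    n,_,st,ce=cv2.connectedComponentsWithStats(d)
    out["dark"]=[(st[i,4],ce[i].round(2)) for i in range(1,n) if st[i,4]>15]
    return out
E
python3 - <<'E'
from meas import *
A=pickle.load(open("w2.pkl","rb"));B=pickle.load(open("w3.pkl","rb"))
a=blobs(A,316,168);b=blobs(B,441,183);print(a,b)
T=lambda p,q:tri([ray(A,*p),ray(B,*q)]).round(4)
print("disc",T(a["disc"][0],b["disc"][0]))
for p in a["dark"]:
  for q in b["dark"]: print(p[0],q[0],T(p[1],q[1]))
for n,x,c in(("A",A,a),("B",B,b)): print(n,onz(x,*c["disc"][0],.093).round(4),[onz(x,*d[1],.095).round(4) for d in c["dark"]])
im=np.hstack([cv2.resize(A["img"][55:255,165:445],(400,286)),cv2.resize(B["img"][75:275,290:570],(400,286))]); cv2.imwrite("pics/z.png",im[:,:,::-1])
cv2.imwrite("pics/za.png",cv2.resize(A["img"][60:250,170:440],None,fx=2.9,fy=2.9,interpolation=2)[:,:,::-1])
E
```

```text
{'disc': ((314.8015441894531, 166.5594482421875), (91.98822784423828, 98.28714752197266), 114.16564178466797), 'dark': [(np.int32(52), array([334.5 , 139.31])), (np.int32(292), array([318.76, 170.49]))]} {'disc': ((441.60003662109375, 183.05288696289062), (87.27983856201172, 97.55323791503906), 62.98963928222656), 'dark': [(np.int32(37), array([464.51, 155.16])), (np.int32(244), array([444.  , 186.56]))]}
disc [ 0.556  -0.0705  0.0949]
52 37 [ 0.5928 -0.0766  0.0947]
52 244 [ 0.5712 -0.0792  0.0816]
292 37 [ 0.5805 -0.0622  0.1473]
292 244 [ 0.5532 -0.0766  0.0916]
A [ 0.556  -0.0705  0.093 ] [array([ 0.5924, -0.0767,  0.095 ]), array([ 0.5543, -0.0761,  0.095 ])]
B [ 0.5555 -0.0714  0.093 ] [array([ 0.5933, -0.0762,  0.095 ]), array([ 0.5534, -0.0751,  0.095 ])]
```

View pics/za.png

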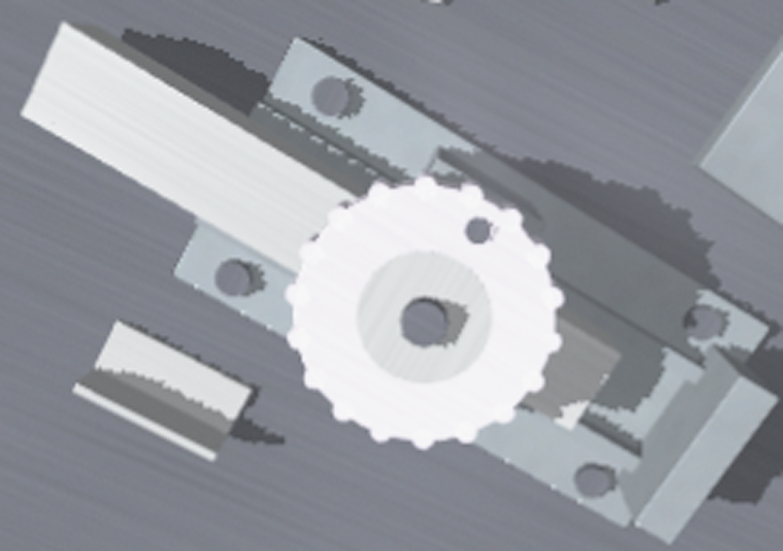

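Run:
```python
from meas import *
A=pickle.load(open("w2.pkl","rb"));B=pickle.load(open("w3.pkl","rb"))
for p in((300,140),(345,190),(280,165),(240,110),(305,170),(325,185)): print(p,A["img"][p[1],p[0]])
def rim(c,u,v):
    im=c["img"].astype(int); m=((im.min(2)>200)&(im[...,0]-im[...,1]>=2)).astype(np.uint8)
    w=np.zeros_like(m); cv2.circle(w,(u,v),60,1,-1)
    m=cv2.morphologyEx(m*w,cv2.MORPH_CLOSE,np.ones((3,3)));m=cv2.morphologyEx(m,cv2.MORPH_OPEN,np.ones((3,3)))
    k=max(cv2.findContours(m,0,1)[0],key=cv2.contourArea)
    f=np.zeros_like(m);cv2.drawContours(f,[k],-1,1,-1)
    P=np.array([onz(c,*p,.093)[:2] for p in k[:,0]],np.float32)
    (x,y),r=cv2.minEnclosingCircle(P)
    A_=np.c_[P,np.ones(len(P))];s=np.linalg.lstsq(A_,(P**2).sum(1),rcond=None)[0]
    print("enc",x,y,r,"lsq",s[:2]/2,np.sqrt(s[2]+(s[:2]**2).sum()/4))
    # dish
    h=((im[...,0]-im[...,1]<2)|(im.min(2)<200)).astype(np.uint8)
    mm=np.zeros_like(m);mm[:]=f; q=(h&cv2.erode(f,np.ones((5,5)))); q=cv2.morphologyEx(q,cv2.MORPH_OPEN,np.ones((5,5)))
    kk=max(cv2.findContours(q,0,1)[0],key=cv2.contourArea); e=cv2.fitEllipse(kk); print("dish",e, onz(c,*e[0],.093).round(4))
    return e[0]
a=rim(A,316,168);b=rim(B,441,183);print(tri([ray(A,*a),ray(B,*b)]))
```

```text
(300, 140) [242 240 244]
(345, 190) [243 242 245]
(280, 165) [242 241 244]
(240, 110) [222 224 224]
(305, 170) [221 223 224]
(325, 185) [224 226 228]
enc 0.5611791610717773 -0.06849177926778793 0.04767121747136116 lsq [ 0.56072918 -0.06959889] 0.036069577521405605Traceback (most recent call last):
  File "<stdin>", line 19, in <module>
  File "<stdin>", line 17, in rim
ValueError: max() iterable argument is empty
```

```bash
cat >> meas.py <<'E'
def rim(c,u,v,pr=True):
    im=c["img"].astype(int); m=((im.min(2)>234)).astype(np.uint8)
    w=np.zeros_like(m); cv2.circle(w,(u,v),62,1,-1); m=m*w
    k=max(cv2.findContours(m,0,1)[0],key=cv2.contourArea)
    P=np.array([onz(c,*p,.093)[:2] for p in k[:,0]],np.float32)
    enc=cv2.minEnclosingCircle(P)
    f=np.zeros_like(m);cv2.drawContours(f,[k],-1,1,-1)
    q=((m==0)&(f>0)).astype(np.uint8); q=cv2.morphologyEx(q,cv2.MORPH_OPEN,np.ones((3,3)))
    kk=max(cv2.findContours(q,0,1)[0],key=cv2.contourArea); e=cv2.fitEllipse(kk)
    if pr: print("enc",enc,"mean",P.mean(0),"dish",e,onz(c,*e[0],.093).round(4))
    return e[0]
E
python3 - <<'E'
from meas import *
A=pickle.load(open("w2.pkl","rb"));B=pickle.load(open("w3.pkl","rb"))
a=rim(A,316,168);b=rim(B,441,183);print(tri([ray(A,*a),ray(B,*b)]))
E
```

```text
enc ((0.5535798072814941, -0.0726204439997673), 0.05273249372839928) mean [ 0.5548302  -0.07252482] dish ((315.85528564453125, 168.79446411132812), (44.923580169677734, 46.156585693359375), 99.24493408203125) [ 0.5542 -0.0726  0.093 ]
enc ((0.5536463260650635, -0.07269857823848724), 0.05252271145582199) mean [ 0.55581224 -0.07219737] dish ((442.04656982421875, 184.4941864013672), (42.479225158691406, 47.511802673339844), 60.26170349121094) [ 0.5543 -0.0728  0.093 ]
[ 0.55429255 -0.07258101  0.0934591 ]
```

Run:
```python
from meas import *
A=pickle.load(open("w2.pkl","rb"));B=pickle.load(open("w3.pkl","rb"))
T=np.array(A["T_tool_cam"]);c=dict(A);c["P"]=T[:3,3];c["R"]=T[:3,:3]
for X in((11,8,0),(11,-8,0),(11,8,-5),(11,8,-10),(11,14.5,-5),(11,14.5,-10),(-11,8,0),(11,8,-20),(0,0,0)): print(X,proj(c,np.array(X)/1000.).round(1))
cv2.imwrite("pics/f.png",cv2.resize(A["img"][235:335,250:400],None,fx=5,fy=5,interpolation=2)[:,:,::-1])
W=lambda p,q:tri([ray(A,*p),ray(B,*q)]).round(4)
print(W((191.7,67.6),(318,86.5)),W((177.6,99.3),(302.5,117.5)))
for p in((191.7,67.6),(177.6,99.3)): print(onz(A,*p,.05).round(4))
for p in((318,86.5),(302.5,117.5)): print(onz(B,*p,.05).round(4))
f=lambda x,y:(170+x/2.9,60+y/2.9)
o=np.array([.554,-.0727]);R=np.array([[.9952,.098],[-.098,.9952]])
for n,p,z in(("off",(118,320),.003),("off",(255,385),.003),("off",(75,385),.03),("off",(215,460),.03),("stoptopinner",(715,345),.062),("st",(622,502),.062)):
    w=onz(A,*f(*p),z)[:2]; print(n,w.round(3),(R.T@(w-o)).round(4))
```

```text
(11, 8, 0) [[341.  247.6]]
(11, -8, 0) [[305.2 247.6]]
(11, 8, -5) [[341.6 252.8]]
(11, 8, -10) [[342.3 258.3]]
(11, 14.5, -5) [[356.6 252.8]]
(11, 14.5, -10) [[357.7 258.3]]
(-11, 8, 0) [[340.2 290.2]]
(11, 8, -20) [[343.7 270.5]]
(0, 0, 0) [[323.1 269.3]]
[0.589  0.0981 0.0491] [0.5505 0.0998 0.055 ]
[0.5896 0.0979 0.05  ]
[0.55   0.1016 0.05  ]
[0.5886 0.098  0.05  ]
[0.5493 0.0996 0.05  ]
off [0.47  0.048] [-0.0958  0.1117]
off [ 0.467 -0.022] [-0.091   0.0415]
off [0.443 0.05 ] [-0.123   0.1113]
off [ 0.436 -0.02 ] [-0.123   0.0404]
stoptopinner [ 0.588 -0.19 ] [ 0.045  -0.1136]
st [ 0.509 -0.19 ] [-0.0338 -0.1209]
```

View pics/f.png

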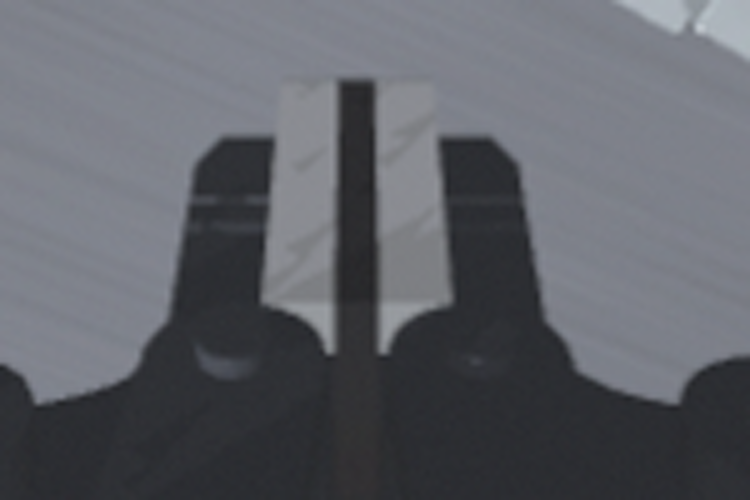

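Checks: axis (0.554, -0.0727), height 0.0935 against 0.093 in the text, rim radius 52.6 mm against 53, mark radius 39.0 mm, and tube top corners near z 0.05. Jig yaw is about -0.098. The tube end is about 0.174 m from the axis, so it's roughly 44 mm short of the stop. Next I'll go beside the rim at φ=93° with the fingers shut.

```bash
cat > mv.py <<'E'
from h import *
from scipy.spatial.transform import Rotation as Ro
AX=np.array([.554,-.0727])
def rel(p,yaw,P=None,R=None):
    """row units from current pose to TCP p, tool x at yaw deg, z down"""
    s=observe(); P=np.array(s["position"]) if P is None else P; R=np.array(s["tool_rot"]) if R is None else R
    y=np.radians(yaw); x=np.array([np.cos(y),np.sin(y),0]); z=np.array([0,0,-1.]); G=np.c_[x,np.cross(z,x),z]
    d=R.T@(np.array(p)-P)/.2; r=Ro.from_matrix(R.T@G).as_rotvec()/np.pi
    return np.r_[d,r].round(3)
def orb(phi,rho,z,beta=25):
    f=np.radians(phi); return [AX[0]+rho*np.cos(f),AX[1]+rho*np.sin(f),z],phi+180+beta
def st():
    s=observe(); P=np.array(s["position"]);d=P[:2]-AX
    R=np.array(s["tool_rot"]); print("t",round(s["t"],2),"P",P.round(4),"rho",np.hypot(*d).round(4),"phi",np.degrees(np.arctan2(d[1],d[0])).round(1),"yaw",np.degrees(np.arctan2(R[1,0],R[0,0])).round(1),"F",np.round(s["ft_force"],1),"q6",np.degrees(s["q"][5]).round(0))
E
python3 - <<'E'
from mv import *
print(rel(*orb(93,.075,.13)))
E
```

```text
[-0.006  0.318  1.008  0.    -0.     0.486]
```

```bash
python3 -m pendant '[[0,0.318,0.5,0,0,0.486,0],[0,0.318,0.5,0,0,0.486,0],[0,0.318,1,0,0,0.486,0],[0,0.318,1,0,0,0.486,0],[0,0.318,1,0,0,0.486,0],[0,0.318,1,0,0,0.486,0],[0,0.318,1,0,0,0.486,0],[0,0.318,1,0,0,0.486,0],[0,0.318,1,0,0,0.486,0],[0,0.318,1,0,0,0.486,0],[0,0.318,1,0,0,0.486,0]]'
python3 - <<'E'
from mv import *
st(); print(rel(*orb(93,.073,.078))); c=cam("wrist"); save(c,"pics/w4.png")
E
```

```text
t: 3.4
position: [0.5518, 0.0005, 0.1313]
tool_rot: [[0.462, -0.887, -0.0], [-0.887, -0.462, -0.0], [0.0, 0.0, -1.0]]
ft_force: [0.4, -0.2, -0.2]
opening: 0.002
t 3.4 P [5.518e-01 5.000e-04 1.313e-01] rho 0.0732 phi 91.7 yaw -62.5 F [ 0.4 -0.2 -0.2] q6 148.0
[-0.002  0.008  0.266  0.    -0.    -0.003]
```

View pics/w4.png

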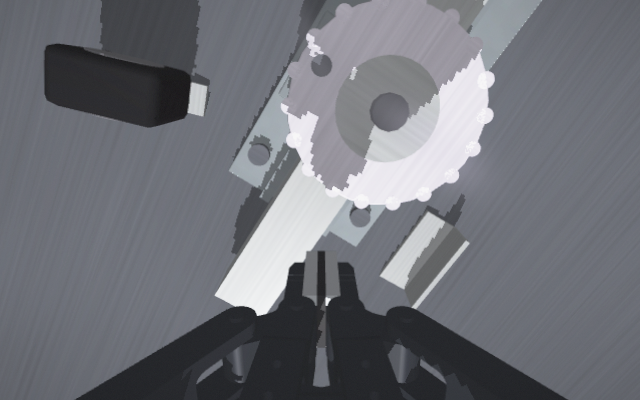

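The picture shows the tip (320,255) clear of the rim, with the nearest ribs at (362,202) and (332,190). Going down beside the rim.

```bash
python3 -m pendant '[[0,0.01,0.15,0,0,0,0],[0,0.01,0.266,0,0,0,0],[0,0.01,0.266,0,0,0,0]]'
python3 - <<'E'
from mv import *
st(); c=cam("wrist"); save(c,"pics/w5.png")
for r in(.069,.067,.0655,.064): print(rel(*orb(93,r,.078)))
E
```

```text
t: 3.75
position: [0.5484, 0.0008, 0.0757]
tool_rot: [[0.469, -0.883, -0.005], [-0.883, -0.469, 0.0], [-0.002, 0.004, -1.0]]
ft_force: [0.0, 0.3, 0.3]
opening: -0.0
t 3.75 P [0.5484 0.0008 0.0757] rho 0.0737 phi 94.4 yaw -62.0 F [0.  0.3 0.3] q6 147.0
[ 0.023  0.007 -0.003  0.001  0.    -0.   ]
[ 0.032  0.011 -0.003  0.001  0.    -0.   ]
[ 0.039  0.014 -0.003  0.001  0.    -0.   ]
[ 0.046  0.017 -0.003  0.001  0.    -0.   ]
```

View pics/w5.png

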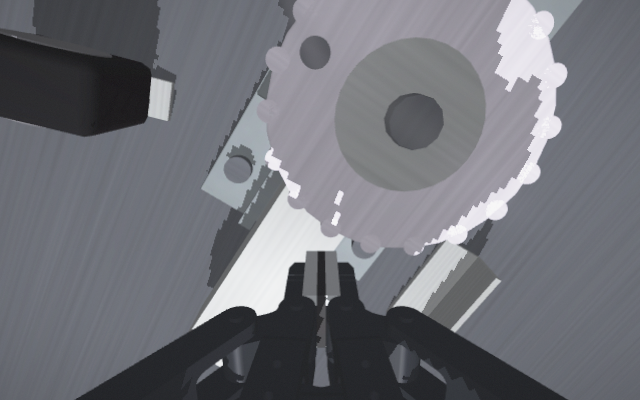

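Tip at (320,252), rim ribs at (331,228) and (365,244), about 8 mm ahead of it. Pressing in gently.

```bash
python3 -m pendant '[[0.03,0.01,0,0,0,0,0],[0.037,0.013,0,0,0,0,0],[0.037,0.013,0,0,0,0,0]]'
python3 - <<'E'
from mv import *
st(); print(rel(*orb(93,.064,.078)))
E
python3 -m pendant '[[0.01,0.003,0,0,0,0,0],[0.01,0.003,0,0,0,0,0],[0.01,0.003,0,0,0,0,0]]'
python3 - <<'E'
from mv import *
st(); c=cam("wrist"); save(c,"pics/w6.png")
E
```

```text
t: 4.1
position: [0.5519, -0.0066, 0.0791]
tool_rot: [[0.467, -0.884, 0.002], [-0.884, -0.467, -0.0], [0.001, -0.001, -1.0]]
ft_force: [-0.3, -0.3, -0.8]
opening: -0.003
t 4.1 P [ 0.5519 -0.0066  0.0791] rho 0.0661 phi 91.9 yaw -62.2 F [-0.3 -0.3 -0.8] q6 147.0
[ 0.007  0.01   0.006 -0.    -0.    -0.001]
t: 4.4
position: [0.5517, -0.0081, 0.0782]
tool_rot: [[0.467, -0.884, 0.0], [-0.884, -0.467, -0.0], [0.0, -0.0, -1.0]]
ft_force: [0.2, 0.3, -0.4]
opening: -0.002
t 4.4 P [ 0.5517 -0.0081  0.0782] rho 0.0647 phi 92.0 yaw -62.2 F [ 0.2  0.3 -0.4] q6 146.0
```

View pics/w6.png

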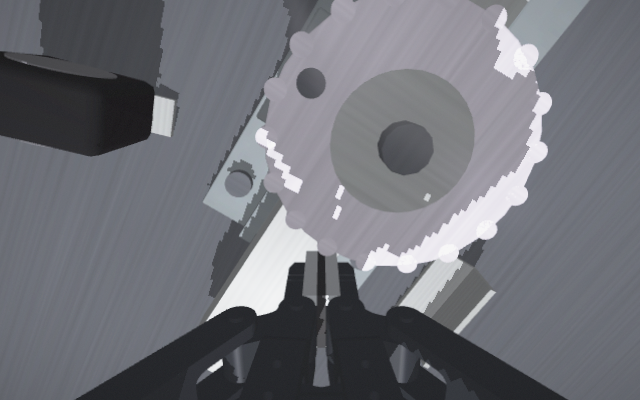

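```bash
cat >> mv.py <<'E'
def rows(p0,r0,p1,r1,n,step=7.2,b0=25,b1=25,z=0,grip=0):
    a,ya=orb(p0,r0,.078,b0); y=np.radians(ya);x=np.array([np.cos(y),np.sin(y),0]);zz=np.array([0,0,-1.])
    R=np.c_[x,np.cross(zz,x),zz]; out=[]
    for k in range(1,n+1):
        q=p0+(p1-p0)*k/n; rr=r0+(r1-r0)*min(1,k/3)
        o=rel(*orb(q,rr,.078-z,b0+(b1-b0)*k/n),np.array(a),R); out.append([float(o[0]),float(o[1]),0,0,0,float(o[5]),grip])
    print(str(out).replace(" ","").replace(".0,",",").replace("-0,","0,"))
E
python3 - <<'E'
from mv import *
rows(92,.0645,128,.0638,5)
E
```

```text
[[-0.014,0.038,0,0,0,-0.04,0],[-0.022,0.077,0,0,0,-0.08,0],[-0.026,0.117,0,0,0,-0.12,0],[-0.026,0.157,0,0,0,-0.16,0],[-0.021,0.197,0,0,0,-0.2,0]]
```

```bash
python3 -m pendant '[[-0.014,0.038,0,0,0,-0.04,0],[-0.022,0.077,0,0,0,-0.08,0],[-0.026,0.117,0,0,0,-0.12,0],[-0.026,0.157,0,0,0,-0.16,0],[-0.021,0.197,0,0,0,-0.2,0]]'
python3 - <<'E'
from mv import *
st(); c=cam("wrist"); save(c,"pics/w7.png")
E
```

```text
t: 4.95
position: [0.5146, -0.0226, 0.0781]
tool_rot: [[0.9, -0.436, 0.0], [-0.436, -0.9, 0.0], [-0.0, -0.0, -1.0]]
ft_force: [0.4, 1.6, 0.1]
opening: -0.002
t 4.95 P [ 0.5146 -0.0226  0.0781] rho 0.0638 phi 128.2 yaw -25.9 F [0.4 1.6 0.1] q6 108.0
```

View pics/w7.png

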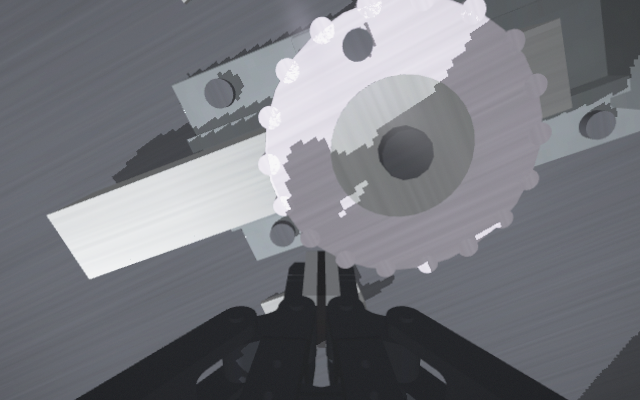

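Mark is now at (358,44) and stud at (406,152). Computing the collar angle from the mark.

```bash
cat >> mv.py <<'E'
def ang(u,v,c):
    w=onz(c,u,v,.095)[:2]-AX; print("mark r",np.hypot(*w).round(4),"angle from tight (mod 360)",(np.degrees(np.arctan2(w[1],w[0]))+5.6)%360)
E
python3 - <<'E'
from mv import *
c=cam("wrist"); st(); ang(358,44,c)
rows(128.2,.0638,92+180,.0638,20)
E
```

```text
t 5.05 P [ 0.5143 -0.0229  0.0781] rho 0.0637 phi 128.5 yaw -26.1 F [-1.2  0.4 -0.8] q6 108.0
mark r 0.0382 angle from tight (mod 360) 5.659752377433092
[[-0.015,0.037,0,0,0,-0.04,0],[-0.024,0.076,0,0,0,-0.08,0],[-0.029,0.116,0,0,0,-0.12,0],[-0.029,0.156,0,0,0,-0.16,0],[-0.024,0.195,0,0,0,-0.2,0],[-0.014,0.234,0,0,0,-0.24,0],[0.001,0.271,0,0,0,-0.28,0],[0.02,0.306,0,0,0,-0.32,0],[0.044,0.339,0,0,0,-0.359,0],[0.071,0.368,0,0,0,-0.399,0],[0.102,0.393,0,0,0,-0.439,0],[0.136,0.415,0,0,0,-0.479,0],[0.172,0.432,0,0,0,-0.519,0],[0.21,0.444,0,0,0,-0.559,0],[0.249,0.451,0,0,0,-0.599,0],[0.289,0.454,0,0,0,-0.639,0],[0.329,0.451,0,0,0,-0.679,0],[0.369,0.444,0,0,0,-0.719,0],[0.407,0.431,0,0,0,-0.759,0],[0.443,0.414,0,0,0,-0.799,0]]
```

The collar turned only 5.7° for 36° of travel, so the tip mostly slipped over the ribs. I'll go about 2 mm deeper.

Run:
```python
from mv import *
rows(128.3,.0638,164.3,.0617,5)
```

```text
[[-0.011,0.038,0,0,0,-0.04,0],[-0.018,0.077,0,0,0,-0.08,0],[-0.019,0.117,0,0,0,-0.12,0],[-0.019,0.155,0,0,0,-0.16,0],[-0.014,0.194,0,0,0,-0.2,0]]
```

```bash
python3 -m pendant '[[-0.011,0.038,0,0,0,-0.04,0],[-0.018,0.077,0,0,0,-0.08,0],[-0.019,0.117,0,0,0,-0.12,0],[-0.019,0.155,0,0,0,-0.16,0],[-0.014,0.194,0,0,0,-0.2,0]]'
python3 - <<'E'
from mv import *
st(); c=cam("wrist"); save(c,"pics/w8.png")
E
```

```text
t: 5.55
position: [0.4933, -0.0556, 0.0777]
tool_rot: [[0.985, 0.172, -0.005], [0.172, -0.985, 0.001], [-0.005, -0.002, -1.0]]
ft_force: [-8.5, 4.9, 5.9]
opening: -0.004
t 5.55 P [ 0.4933 -0.0556  0.0777] rho 0.063 phi 164.3 yaw 9.9 F [-8.5  4.9  5.9] q6 68.0
```

View pics/w8.png

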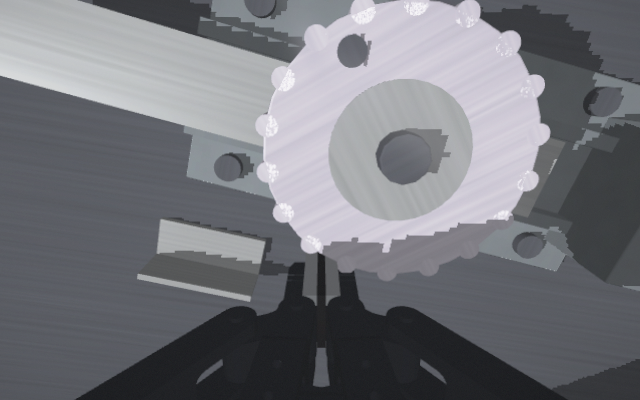

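Run:
```python
from mv import *
c=cam("wrist"); st(); ang(353,51,c)
rows(164.3,.0617,164.3+72,.0615,10)
```

```text
t 5.65 P [ 0.4932 -0.0562  0.0777] rho 0.0629 phi 164.8 yaw 9.8 F [-10.5   0.4   4.5] q6 68.0
mark r 0.0381 angle from tight (mod 360) 43.26747104089771
[[-0.014,0.036,0,0,0,-0.04,0],[-0.023,0.074,0,0,0,-0.08,0],[-0.027,0.112,0,0,0,-0.12,0],[-0.027,0.151,0,0,0,-0.16,0],[-0.022,0.189,0,0,0,-0.2,0],[-0.013,0.226,0,0,0,-0.24,0],[0.002,0.262,0,0,0,-0.28,0],[0.021,0.296,0,0,0,-0.32,0],[0.043,0.327,0,0,0,-0.36,0],[0.07,0.355,0,0,0,-0.4,0]]
```

Engaged: the collar turned 37.6° for 36° of travel, with about 10 N radial. Continuing at this depth.

```bash
python3 -m pendant '[[-0.014,0.036,0,0,0,-0.04,0],[-0.023,0.074,0,0,0,-0.08,0],[-0.027,0.112,0,0,0,-0.12,0],[-0.027,0.151,0,0,0,-0.16,0],[-0.022,0.189,0,0,0,-0.2,0],[-0.013,0.226,0,0,0,-0.24,0],[0.002,0.262,0,0,0,-0.28,0],[0.021,0.296,0,0,0,-0.32,0],[0.043,0.327,0,0,0,-0.36,0],[0.07,0.355,0,0,0,-0.4,0]]'
python3 - <<'E'
from mv import *
st(); c=cam("wrist"); save(c,"pics/w9.png")
E
```

```text
t: 6.65
position: [0.519, -0.1261, 0.0777]
tool_rot: [[0.14, 0.99, -0.006], [0.99, -0.14, -0.003], [-0.003, -0.005, -1.0]]
ft_force: [-13.9, -20.2, 3.9]
opening: 0.002
t 6.65 P [ 0.519  -0.1261  0.0777] rho 0.0639 phi -123.2 yaw 81.9 F [-13.9 -20.2   3.9] q6 -10.0
```

View pics/w9.png

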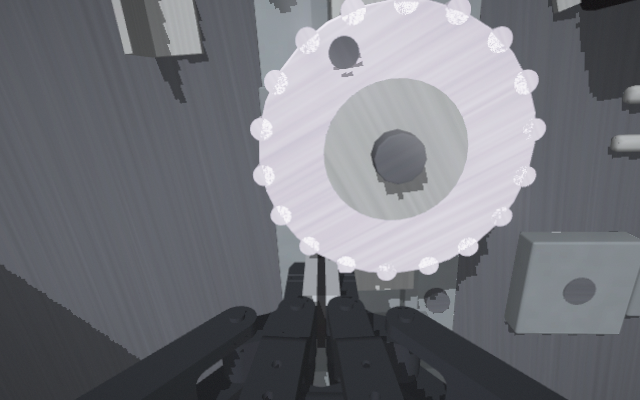

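Run:
```python
from mv import *
c=cam("wrist"); st(); ang(344,52,c)
print(onz(c,396,149,.093))
rows(236.5,.0615,236.5+144,.0625,20)
```

```text
t 6.75 P [ 0.5202 -0.1266  0.0778] rho 0.0636 phi -122.1 yaw 81.9 F [-11.4 -22.5   3. ] q6 -10.0
mark r 0.0382 angle from tight (mod 360) 117.33698600507053
[ 0.55507896 -0.0719351   0.093     ]
[[-0.016,0.035,0,0,0,-0.04,0],[-0.027,0.073,0,0,0,-0.08,0],[-0.033,0.111,0,0,0,-0.12,0],[-0.033,0.151,0,0,0,-0.16,0],[-0.028,0.19,0,0,0,-0.2,0],[-0.018,0.228,0,0,0,-0.24,0],[-0.004,0.264,0,0,0,-0.28,0],[0.015,0.298,0,0,0,-0.32,0],[0.039,0.33,0,0,0,-0.36,0],[0.066,0.359,0,0,0,-0.4,0],[0.096,0.383,0,0,0,-0.44,0],[0.129,0.404,0,0,0,-0.48,0],[0.165,0.421,0,0,0,-0.52,0],[0.202,0.433,0,0,0,-0.56,0],[0.241,0.44,0,0,0,-0.6,0],[0.28,0.442,0,0,0,-0.64,0],[0.319,0.44,0,0,0,-0.68,0],[0.357,0.432,0,0,0,-0.72,0],[0.395,0.42,0,0,0,-0.76,0],[0.43,0.403,0,0,0,-0.8,0]]
```

Still in mesh: 74° for 72°. Another half of the sweep, 1 mm farther out.

```bash
python3 -m pendant '[[-0.016,0.035,0,0,0,-0.04,0],[-0.027,0.073,0,0,0,-0.08,0],[-0.033,0.111,0,0,0,-0.12,0],[-0.033,0.151,0,0,0,-0.16,0],[-0.028,0.19,0,0,0,-0.2,0],[-0.018,0.228,0,0,0,-0.24,0],[-0.004,0.264,0,0,0,-0.28,0],[0.015,0.298,0,0,0,-0.32,0],[0.039,0.33,0,0,0,-0.36,0],[0.066,0.359,0,0,0,-0.4,0]]'
python3 - <<'E'
from mv import *
st(); c=cam("wrist"); save(c,"pics/w10.png")
rows(308.5,.0625,308.5+64.8,.0625,9)
E
```

```text
t: 7.75
position: [0.5948, -0.1214, 0.0779]
tool_rot: [[-0.898, 0.44, 0.0], [0.44, 0.898, -0.001], [-0.001, -0.001, -1.0]]
ft_force: [-1.0, -2.3, -1.6]
opening: 0.001
t 7.75 P [ 0.5948 -0.1214  0.0779] rho 0.0635 phi -50.1 yaw 153.9 F [-1.  -2.3 -1.6] q6 -80.0
[[-0.014,0.037,0,0,0,-0.04,0],[-0.024,0.075,0,0,0,-0.08,0],[-0.029,0.114,0,0,0,-0.12,0],[-0.029,0.153,0,0,0,-0.16,0],[-0.024,0.192,0,0,0,-0.2,0],[-0.014,0.23,0,0,0,-0.24,0],[0.001,0.266,0,0,0,-0.28,0],[0.02,0.3,0,0,0,-0.32,0],[0.043,0.332,0,0,0,-0.36,0]]
```

View pics/w10.png

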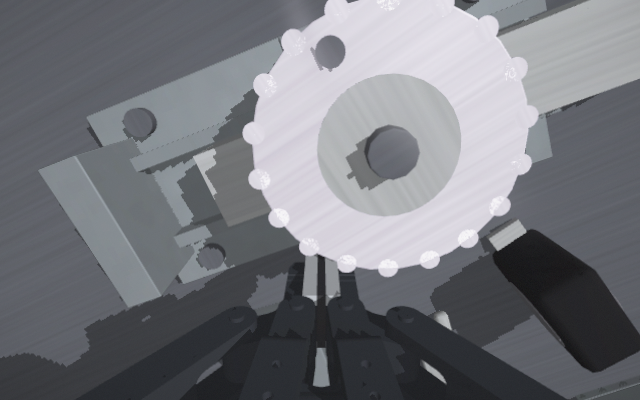

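Run:
```python
from mv import *
c=cam("wrist"); st(); ang(330,52,c)
rows(309.8,.0635,309.8+64.8,.0627,9)
```

```text
t 7.85 P [ 0.5952 -0.1209  0.078 ] rho 0.0634 phi -49.5 yaw 153.8 F [ 4.2 -1.3 -2.8] q6 -80.0
mark r 0.0388 angle from tight (mod 360) 193.17070522927975
[[-0.013,0.038,0,0,0,-0.04,0],[-0.022,0.076,0,0,0,-0.08,0],[-0.025,0.116,0,0,0,-0.12,0],[-0.025,0.155,0,0,0,-0.16,0],[-0.02,0.194,0,0,0,-0.2,0],[-0.01,0.232,0,0,0,-0.24,0],[0.005,0.269,0,0,0,-0.28,0],[0.024,0.303,0,0,0,-0.32,0],[0.047,0.335,0,0,0,-0.36,0]]
```

```bash
python3 -m pendant '[[-0.013,0.038,0,0,0,-0.04,0],[-0.022,0.076,0,0,0,-0.08,0],[-0.025,0.116,0,0,0,-0.12,0],[-0.025,0.155,0,0,0,-0.16,0],[-0.02,0.194,0,0,0,-0.2,0],[-0.01,0.232,0,0,0,-0.24,0],[0.005,0.269,0,0,0,-0.28,0],[0.024,0.303,0,0,0,-0.32,0],[0.047,0.335,0,0,0,-0.36,0]]'
python3 - <<'E'
from mv import *
st(); c=cam("wrist"); save(c,"pics/w11.png")
E
```

```text
t: 8.75
position: [0.6152, -0.0567, 0.0781]
tool_rot: [[-0.782, -0.623, 0.0], [-0.623, 0.782, -0.0], [0.0, -0.0, -1.0]]
ft_force: [0.2, -1.6, -0.2]
opening: 0.003
t 8.75 P [ 0.6152 -0.0567  0.0781] rho 0.0632 phi 14.6 yaw -141.5 F [ 0.2 -1.6 -0.2] q6 -138.0
```

View pics/w11.png

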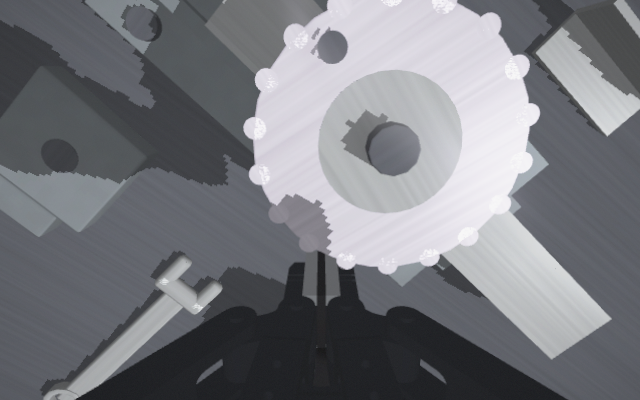

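Run:
```python
from mv import *
c=cam("wrist"); ang(331,47,c); st()
# back off radially then up
p,y=orb(14.6,.075,.078); print(rel(p,218.5)); p[2]=.13; print(rel(p,218.5))
# then unwind two parts
R0=None
for ps,y0 in(((14.6,.075),218.5),):
    a=np.array(orb(14.6,.075,.13)[0]); yr=np.radians(218.5); x=np.array([np.cos(yr),np.sin(yr),0]); zz=np.array([0,0,-1.]); R=np.c_[x,np.cross(zz,x),zz]
    b=np.array(orb(93,.074,.13)[0]); print("half",rel((a+b)/2,218.5-140,a,R)); 
    yr=np.radians(78.5); x=np.array([np.cos(yr),np.sin(yr),0]);R=np.c_[x,np.cross(zz,x),zz]; print("2nd",rel(b,-62,(a+b)/2,R))
```

```text
mark r 0.039 angle from tight (mod 360) 257.12517487263307
t 8.85 P [ 0.6151 -0.0562  0.0781] rho 0.0633 phi 15.2 yaw -141.5 F [-0.   0.4 -0.4] q6 -138.0
[-0.052 -0.027  0.001  0.    -0.    -0.   ]
[-0.052 -0.027 -0.259  0.    -0.    -0.   ]
half [0.064 0.227 0.    0.    0.    0.778]
2nd [ 0.097 -0.215  0.     0.     0.     0.781]
```

Collar at 257°. Back off, rise, and unwind the wrist for the second pass.

```bash
python3 -m pendant '[[-0.052,-0.027,0,0,0,0,0],[-0.052,-0.027,-0.25,0,0,0,0],[-0.052,-0.027,-0.26,0,0,0,0]]' | head -2
python3 -m pendant '[[0.064,0.227,0,0,0,0.05,0],[0.064,0.227,0,0,0,0.1,0],[0.064,0.227,0,0,0,0.78,0],[0.064,0.227,0,0,0,0.78,0],[0.064,0.227,0,0,0,0.78,0],[0.064,0.227,0,0,0,0.78,0],[0.064,0.227,0,0,0,0.78,0],[0.064,0.227,0,0,0,0.78,0],[0.064,0.227,0,0,0,0.78,0],[0.064,0.227,0,0,0,0.78,0],[0.064,0.227,0,0,0,0.78,0],[0.064,0.227,0,0,0,0.78,0],[0.064,0.227,0,0,0,0.78,0],[0.064,0.227,0,0,0,0.78,0],[0.064,0.227,0,0,0,0.78,0],[0.064,0.227,0,0,0,0.78,0],[0.064,0.227,0,0,0,0.78,0]]'
python3 - <<'E'
from mv import *
st(); print(rel(orb(93,.074,.13)[0],-62)); print(rel(orb(93,.072,.078)[0],-62))
E
```

```text
t: 9.15
position: [0.6293, -0.0551, 0.1351]
t: 10.85
position: [0.5884, -0.0273, 0.1302]
tool_rot: [[0.217, 0.976, 0.0], [0.976, -0.217, 0.0], [0.0, 0.0, -1.0]]
ft_force: [-0.2, -1.0, -0.4]
opening: 0.002
t 10.85 P [ 0.5884 -0.0273  0.1302] rho 0.0569 phi 52.9 yaw 77.5 F [-0.2 -1.  -0.4] q6 5.0
[ 0.098 -0.218  0.001 -0.    -0.     0.775]
[ 0.088 -0.215  0.261 -0.    -0.     0.775]
```

```bash
python3 -m pendant '[[0.095,-0.215,0,0,0,0.775,0],[0.095,-0.215,0,0,0,0.775,0],[0.095,-0.215,0,0,0,0.775,0],[0.095,-0.215,0,0,0,0.775,0],[0.095,-0.215,0,0,0,0.775,0],[0.095,-0.215,0,0,0,0.775,0],[0.095,-0.215,0,0,0,0.775,0],[0.095,-0.215,0,0,0,0.775,0],[0.095,-0.215,0,0,0,0.775,0],[0.095,-0.215,0,0,0,0.775,0],[0.095,-0.215,0,0,0,0.775,0],[0.095,-0.215,0,0,0,0.775,0],[0.095,-0.215,0,0,0,0.775,0],[0.095,-0.215,0,0,0,0.775,0],[0.095,-0.215,0,0,0,0.775,0],[0.095,-0.215,0,0,0,0.775,0],[0.095,-0.215,0.13,0,0,0.775,0],[0.09,-0.215,0.26,0,0,0.775,0],[0.09,-0.215,0.26,0,0,0.775,0]]'
python3 - <<'E'
from mv import *
st(); c=cam("wrist"); save(c,"pics/w12.png"); st()
print(rel(orb(93,.0622,.078)[0],-62))
E
```

```text
t: 12.75
position: [0.5481, -0.0008, 0.0756]
tool_rot: [[0.475, -0.88, -0.005], [-0.88, -0.475, 0.001], [-0.003, 0.004, -1.0]]
ft_force: [0.2, -0.7, 0.5]
opening: 0.002
t 12.75 P [ 0.5481 -0.0008  0.0756] rho 0.0721 phi 94.7 yaw -61.6 F [ 0.2 -0.7  0.5] q6 147.0
t 12.8 P [ 0.5492 -0.0008  0.0774] rho 0.0721 phi 93.8 yaw -61.6 F [-0.5  0.1  0.5] q6 147.0
[ 0.047  0.017 -0.003  0.001  0.     0.002]
```

View pics/w12.png

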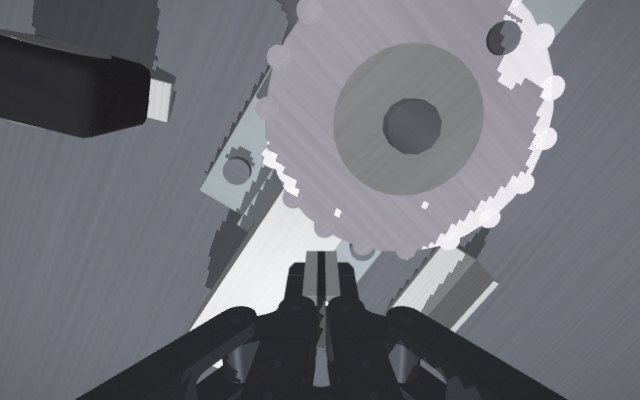

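Ribs at (324,228) and (357,245), mark at (503,38). The forces in pass 1 suggest the axis lies about 0.9 mm farther along (0.5,-0.8), so I'll update it to (0.5545, -0.0735).

```bash
sed -i 's/AX=np.array.*/AX=np.array([.5545,-.0735])/' mv.py
python3 - <<'E'
from mv import *
c=cam("wrist"); ang(503,38,c); st(); print(rel(orb(93,.0623,.078)[0],-62)) 
rows(93,.0623,93+144,.0623,20)
E
```

```text
mark r 0.0387 angle from tight (mod 360) 257.6729526837524
t 12.85 P [ 0.5501 -0.0008  0.0785] rho 0.0728 phi 93.5 yaw -61.5 F [-0.  -0.1  0.2] q6 147.0
[0.049 0.02  0.003 0.    0.    0.003]
[[-0.014,0.036,0,0,0,-0.04,0],[-0.024,0.074,0,0,0,-0.08,0],[-0.029,0.113,0,0,0,-0.12,0],[-0.029,0.152,0,0,0,-0.16,0],[-0.023,0.191,0,0,0,-0.2,0],[-0.014,0.229,0,0,0,-0.24,0],[0.001,0.265,0,0,0,-0.28,0],[0.02,0.299,0,0,0,-0.32,0],[0.043,0.331,0,0,0,-0.36,0],[0.07,0.359,0,0,0,-0.4,0],[0.1,0.384,0,0,0,-0.44,0],[0.133,0.405,0,0,0,-0.48,0],[0.169,0.422,0,0,0,-0.52,0],[0.206,0.434,0,0,0,-0.56,0],[0.244,0.441,0,0,0,-0.6,0],[0.283,0.443,0,0,0,-0.64,0],[0.322,0.441,0,0,0,-0.68,0],[0.361,0.433,0,0,0,-0.72,0],[0.398,0.421,0,0,0,-0.76,0],[0.433,0.404,0,0,0,-0.8,0]]
```

```bash
python3 -m pendant '[[0.03,0.018,0,0,0,0,0],[0.049,0.018,0,0,0,0,0],[0.049,0.018,0,0,0,0,0],[0.049,0.018,0,0,0,0,0]]'
python3 - <<'E'
from mv import *
st()
E
python3 -m pendant '[[-0.014,0.036,0,0,0,-0.04,0],[-0.024,0.074,0,0,0,-0.08,0],[-0.029,0.113,0,0,0,-0.12,0],[-0.029,0.152,0,0,0,-0.16,0],[-0.023,0.191,0,0,0,-0.2,0],[-0.014,0.229,0,0,0,-0.24,0],[0.001,0.265,0,0,0,-0.28,0],[0.02,0.299,0,0,0,-0.32,0],[0.043,0.331,0,0,0,-0.36,0],[0.07,0.359,0,0,0,-0.4,0]]'
python3 - <<'E'
from mv import *
st(); c=cam("wrist"); save(c,"pics/w13.png")
E
```

```text
t: 13.25
position: [0.5516, -0.0106, 0.079]
tool_rot: [[0.479, -0.878, 0.0], [-0.878, -0.479, 0.001], [-0.001, -0.001, -1.0]]
ft_force: [-2.7, 6.3, 3.4]
opening: 0.0
t 13.25 P [ 0.5516 -0.0106  0.079 ] rho 0.0629 phi 92.7 yaw -61.4 F [-2.7  6.3  3.4] q6 145.0
t: 14.25
position: [0.4928, -0.0576, 0.0786]
tool_rot: [[0.982, 0.19, -0.005], [0.19, -0.982, 0.001], [-0.005, -0.002, -1.0]]
ft_force: [-14.7, 3.2, 11.1]
opening: -0.001
t 14.25 P [ 0.4928 -0.0576  0.0786] rho 0.0637 phi 165.5 yaw 11.0 F [-14.7   3.2  11.1] q6 67.0
```

View pics/w13.png

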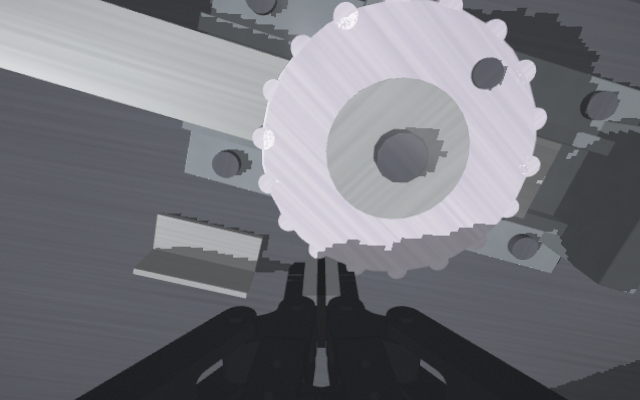

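Run:
```python
from mv import *
c=cam("wrist"); ang(488,73,c); st()
rows(165,.0623,165+72,.0626,10)
```

```text
mark r 0.0381 angle from tight (mod 360) 330.52518586102093
t 14.35 P [ 0.4927 -0.0582  0.0785] rho 0.0636 phi 166.1 yaw 10.9 F [-14.3   0.2   8. ] q6 67.0
[[-0.015,0.036,0,0,0,-0.04,0],[-0.025,0.074,0,0,0,-0.08,0],[-0.03,0.113,0,0,0,-0.12,0],[-0.03,0.152,0,0,0,-0.16,0],[-0.025,0.191,0,0,0,-0.2,0],[-0.015,0.229,0,0,0,-0.24,0],[0,0.266,0,0,0,-0.28,0],[0.019,0.3,0,0,0,-0.32,0],[0.042,0.332,0,0,0,-0.36,0],[0.069,0.361,0,0,0,-0.4,0]]
```

Meshing well, 330.5°. The next 20 rows go 0.5 mm farther out.

Run:
```python
from mv import *
rows(165,.0623,165+144,.0628,20)
```

```text
[[-0.015,0.036,0,0,0,-0.04,0],[-0.026,0.074,0,0,0,-0.08,0],[-0.031,0.113,0,0,0,-0.12,0],[-0.031,0.152,0,0,0,-0.16,0],[-0.026,0.192,0,0,0,-0.2,0],[-0.016,0.23,0,0,0,-0.24,0],[-0.001,0.266,0,0,0,-0.28,0],[0.018,0.301,0,0,0,-0.32,0],[0.041,0.333,0,0,0,-0.36,0],[0.068,0.361,0,0,0,-0.4,0],[0.099,0.386,0,0,0,-0.44,0],[0.132,0.407,0,0,0,-0.48,0],[0.168,0.424,0,0,0,-0.52,0],[0.205,0.436,0,0,0,-0.56,0],[0.244,0.443,0,0,0,-0.6,0],[0.283,0.446,0,0,0,-0.64,0],[0.323,0.443,0,0,0,-0.68,0],[0.361,0.436,0,0,0,-0.72,0],[0.399,0.423,0,0,0,-0.76,0],[0.435,0.406,0,0,0,-0.8,0]]
```

```bash
python3 -m pendant '[[-0.015,0.036,0,0,0,-0.04,0],[-0.026,0.074,0,0,0,-0.08,0],[-0.031,0.113,0,0,0,-0.12,0],[-0.031,0.152,0,0,0,-0.16,0],[-0.026,0.192,0,0,0,-0.2,0],[-0.016,0.23,0,0,0,-0.24,0],[-0.001,0.266,0,0,0,-0.28,0],[0.018,0.301,0,0,0,-0.32,0],[0.041,0.333,0,0,0,-0.36,0],[0.068,0.361,0,0,0,-0.4,0],[0.099,0.386,0,0,0,-0.44,0],[0.132,0.407,0,0,0,-0.48,0],[0.168,0.424,0,0,0,-0.52,0],[0.205,0.436,0,0,0,-0.56,0],[0.244,0.443,0,0,0,-0.6,0],[0.283,0.446,0,0,0,-0.64,0],[0.323,0.443,0,0,0,-0.68,0],[0.361,0.436,0,0,0,-0.72,0],[0.399,0.423,0,0,0,-0.76,0],[0.435,0.406,0,0,0,-0.8,0]]'
python3 - <<'E'
from mv import *
st(); c=cam("wrist"); save(c,"pics/w14.png")
E
```

```text
t: 16.35
position: [0.5963, -0.122, 0.0789]
tool_rot: [[-0.906, 0.423, 0.001], [0.423, 0.906, -0.001], [-0.001, -0.0, -1.0]]
ft_force: [-1.1, -1.0, 0.3]
opening: 0.001
t 16.35 P [ 0.5963 -0.122   0.0789] rho 0.064 phi -49.2 yaw 155.0 F [-1.1 -1.   0.3] q6 -81.0
```

View pics/w14.png

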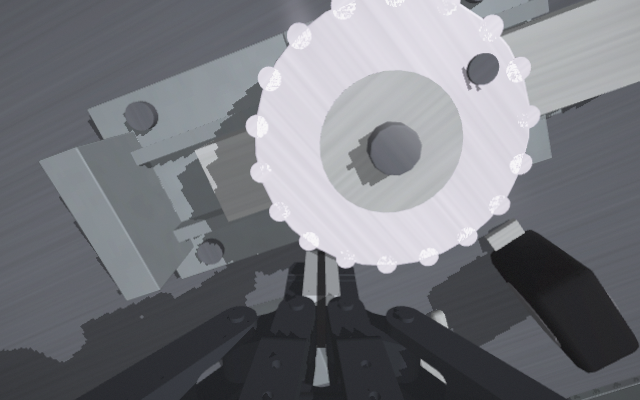

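Run:
```python
from mv import *
c=cam("wrist"); ang(483,68,c); st()
rows(310.5,.0638,310.5+72,.0629,10)
```

```text
mark r 0.0399 angle from tight (mod 360) 113.37716603553969
t 16.45 P [ 0.5967 -0.1216  0.0789] rho 0.064 phi -48.7 yaw 154.8 F [-0.9  0.1  0.6] q6 -81.0
[[-0.013,0.038,0,0,0,-0.04,0],[-0.021,0.077,0,0,0,-0.08,0],[-0.025,0.116,0,0,0,-0.12,0],[-0.025,0.156,0,0,0,-0.16,0],[-0.02,0.195,0,0,0,-0.2,0],[-0.01,0.233,0,0,0,-0.24,0],[0.005,0.27,0,0,0,-0.28,0],[0.024,0.304,0,0,0,-0.32,0],[0.047,0.336,0,0,0,-0.36,0],[0.075,0.365,0,0,0,-0.4,0]]
```

```bash
python3 -m pendant '[[-0.013,0.038,0,0,0,-0.04,0],[-0.021,0.077,0,0,0,-0.08,0],[-0.025,0.116,0,0,0,-0.12,0],[-0.025,0.156,0,0,0,-0.16,0],[-0.02,0.195,0,0,0,-0.2,0],[-0.01,0.233,0,0,0,-0.24,0],[0.005,0.27,0,0,0,-0.28,0],[0.024,0.304,0,0,0,-0.32,0],[0.047,0.336,0,0,0,-0.36,0],[0.075,0.365,0,0,0,-0.4,0]]'
python3 - <<'E'
from mv import *
st(); c=cam("wrist"); save(c,"pics/w15.png")
E
```

```text
t: 17.45
position: [0.614, -0.0494, 0.0789]
tool_rot: [[-0.685, -0.728, 0.002], [-0.728, 0.685, -0.001], [-0.001, -0.002, -1.0]]
ft_force: [1.2, -1.1, -0.1]
opening: 0.0
t 17.45 P [ 0.614  -0.0494  0.0789] rho 0.0642 phi 22.1 yaw -133.3 F [ 1.2 -1.1 -0.1] q6 -146.0
```

View pics/w15.png

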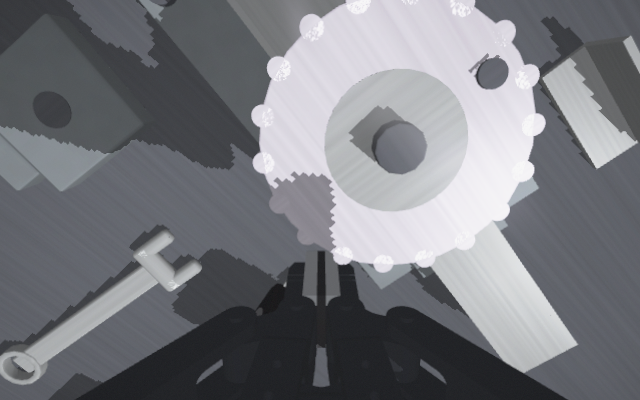

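Run:
```python
from mv import *
c=cam("wrist"); ang(492,72,c); st()
p,y=orb(22,.076,.078); print(rel(p,226.7)); p[2]=.14; print(rel(p,226.7))
a=np.array(p); yr=np.radians(226.7); x=np.array([np.cos(yr),np.sin(yr),0]); zz=np.array([0,0,-1.]); R=np.c_[x,np.cross(zz,x),zz]
b=np.array(orb(191,.074,.14)[0]); print("A",rel((a+b)/2,226.7-100,a,R))
```

```text
mark r 0.0401 angle from tight (mod 360) 180.33275700873173
t 17.55 P [ 0.6137 -0.0488  0.0788] rho 0.0642 phi 22.7 yaw -133.4 F [ 1.1  0.9 -0.1] q6 -146.0
[-0.052 -0.028  0.004 -0.     0.    -0.   ]
[-0.052 -0.028 -0.306 -0.     0.    -0.   ]
A [0.323 0.187 0.    0.    0.    0.556]
```

Collar at about 540° with 180° to go. Back off, rise and unwind 190°.

```bash
python3 -m pendant '[[-0.052,-0.028,0,0,0,0,0],[-0.052,-0.028,-0.25,0,0,0,0],[-0.052,-0.028,-0.31,0,0,0,0]]' | head -2
python3 -m pendant '[[0.1,0.06,0,0,0,0.556,0],[0.32,0.187,0,0,0,0.556,0],[0.32,0.187,0,0,0,0.556,0],[0.32,0.187,0,0,0,0.556,0],[0.32,0.187,0,0,0,0.556,0],[0.32,0.187,0,0,0,0.556,0],[0.32,0.187,0,0,0,0.556,0],[0.32,0.187,0,0,0,0.556,0],[0.32,0.187,0,0,0,0.556,0],[0.32,0.187,0,0,0,0.556,0],[0.32,0.187,0,0,0,0.556,0],[0.32,0.187,0,0,0,0.556,0],[0.32,0.187,0,0,0,0.556,0]]'
python3 - <<'E'
from mv import *
st(); print(rel(orb(191,.074,.14)[0],36)); print(rel(orb(191,.073,.079)[0],36))
E
```

```text
t: 17.85
position: [0.6266, -0.0459, 0.1445]
t: 19.15
position: [0.5536, -0.0667, 0.1404]
tool_rot: [[-0.592, 0.806, 0.0], [0.806, 0.592, -0.0], [-0.0, 0.0, -1.0]]
ft_force: [0.5, 0.5, 0.1]
opening: 0.002
t 19.15 P [ 0.5536 -0.0667  0.1404] rho 0.0069 phi 97.8 yaw 126.3 F [0.5 0.5 0.1] q6 -48.0
[ 0.128 -0.351  0.002  0.     0.     0.502]
[ 0.126 -0.347  0.307  0.     0.     0.502]
```

```bash
python3 -m pendant '[[0.128,-0.351,0,0,0,0.5,0],[0.128,-0.351,0,0,0,0.5,0],[0.128,-0.351,0,0,0,0.5,0],[0.128,-0.351,0,0,0,0.5,0],[0.128,-0.351,0,0,0,0.5,0],[0.128,-0.351,0,0,0,0.5,0],[0.128,-0.351,0,0,0,0.5,0],[0.128,-0.351,0,0,0,0.5,0],[0.128,-0.351,0,0,0,0.5,0],[0.128,-0.351,0,0,0,0.5,0],[0.128,-0.351,0.15,0,0,0.5,0],[0.126,-0.35,0.307,0,0,0.5,0],[0.126,-0.35,0.307,0,0,0.5,0],[0.126,-0.35,0.307,0,0,0.5,0]]'
python3 - <<'E'
from mv import *
st(); c=cam("wrist"); save(c,"pics/w16.png"); print(rel(orb(191,.0627,.079)[0],36))
rows(191,.0627,191+180,.0628,25)
E
```

```text
t: 20.55
position: [0.4824, -0.088, 0.0793]
tool_rot: [[0.802, 0.597, -0.0], [0.597, -0.802, 0.0], [-0.0, -0.0, -1.0]]
ft_force: [0.3, -0.5, 0.7]
opening: -0.001
t 20.55 P [ 0.4824 -0.088   0.0793] rho 0.0735 phi -168.7 yaw 36.6 F [ 0.3 -0.5  0.7] q6 38.0
[ 0.048  0.019  0.005  0.    -0.     0.004]
[[-0.015,0.037,0,0,0,-0.04,0],[-0.024,0.075,0,0,0,-0.08,0],[-0.029,0.114,0,0,0,-0.12,0],[-0.029,0.153,0,0,0,-0.16,0],[-0.024,0.192,0,0,0,-0.2,0],[-0.014,0.231,0,0,0,-0.24,0],[0,0.267,0,0,0,-0.28,0],[0.02,0.302,0,0,0,-0.32,0],[0.043,0.333,0,0,0,-0.36,0],[0.07,0.362,0,0,0,-0.4,0],[0.1,0.387,0,0,0,-0.44,0],[0.134,0.408,0,0,0,-0.48,0],[0.17,0.425,0,0,0,-0.52,0],[0.207,0.437,0,0,0,-0.56,0],[0.246,0.444,0,0,0,-0.6,0],[0.285,0.446,0,0,0,-0.64,0],[0.325,0.444,0,0,0,-0.68,0],[0.363,0.436,0,0,0,-0.72,0],[0.401,0.424,0,0,0,-0.76,0],[0.436,0.407,0,0,0,-0.8,0],[0.47,0.386,0,0,0,-0.84,0],[0.5,0.361,0,0,0,-0.88,0],[0.527,0.332,0,0,0,-0.92,0],[0.55,0.3,0,0,0,-0.96,0],[0.569,0.265,0,0,0,-1,0]]
```

View pics/w16.png

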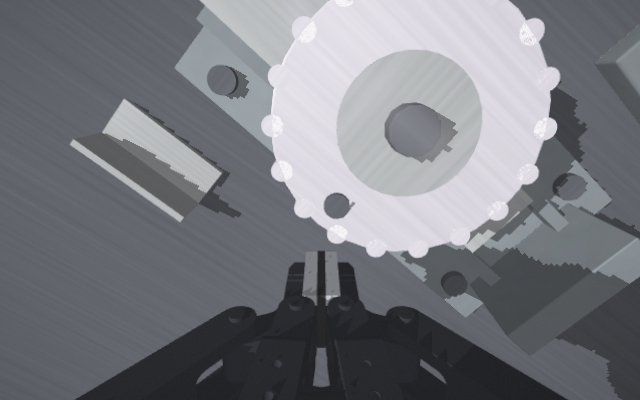

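Mark at (337,206), near the tip, as expected for about 540°. Pressing in, then a 144° sweep.

```bash
python3 -m pendant '[[0.03,0.019,0,0,0,0,0],[0.048,0.019,0,0,0,0,0],[0.048,0.019,0,0,0,0,0],[0.048,0.019,0,0,0,0,0]]'
python3 -m pendant '[[-0.015,0.037,0,0,0,-0.04,0],[-0.024,0.075,0,0,0,-0.08,0],[-0.029,0.114,0,0,0,-0.12,0],[-0.029,0.153,0,0,0,-0.16,0],[-0.024,0.192,0,0,0,-0.2,0],[-0.014,0.231,0,0,0,-0.24,0],[0,0.267,0,0,0,-0.28,0],[0.02,0.302,0,0,0,-0.32,0],[0.043,0.333,0,0,0,-0.36,0],[0.07,0.362,0,0,0,-0.4,0],[0.1,0.387,0,0,0,-0.44,0],[0.134,0.408,0,0,0,-0.48,0],[0.17,0.425,0,0,0,-0.52,0],[0.207,0.437,0,0,0,-0.56,0],[0.246,0.444,0,0,0,-0.6,0],[0.285,0.446,0,0,0,-0.64,0],[0.325,0.444,0,0,0,-0.68,0],[0.363,0.436,0,0,0,-0.72,0],[0.401,0.424,0,0,0,-0.76,0],[0.436,0.407,0,0,0,-0.8,0]]'
python3 - <<'E'
from mv import *
st(); c=cam("wrist"); save(c,"pics/w17.png")
E
```

```text
t: 21.0
position: [0.4922, -0.085, 0.0796]
tool_rot: [[0.802, 0.597, -0.001], [0.597, -0.802, -0.0], [-0.001, -0.0, -1.0]]
ft_force: [-6.2, -1.0, 5.2]
opening: -0.002
t: 23.0
position: [0.6121, -0.0983, 0.0798]
tool_rot: [[-1.0, -0.017, 0.002], [-0.017, 1.0, -0.001], [-0.002, -0.001, -1.0]]
ft_force: [0.6, -2.2, 0.6]
opening: -0.0
t 23.0 P [ 0.6121 -0.0983  0.0798] rho 0.0627 phi -23.3 yaw -179.0 F [ 0.6 -2.2  0.6] q6 -104.0
```

View pics/w17.png

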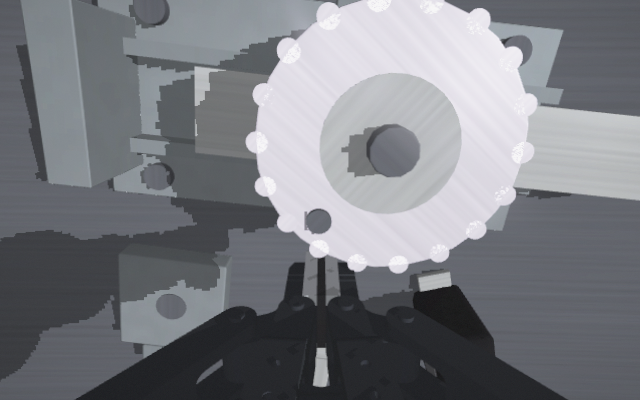

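Run:
```python
from mv import *
c=cam("wrist"); ang(318,221,c); st()
rows(-23.3,.0630,6.7,.0628,5)
```

```text
mark r 0.0376 angle from tight (mod 360) 324.8104523070084
t 23.1 P [ 0.6122 -0.0978  0.0797] rho 0.0626 phi -22.9 yaw -179.2 F [ 2.5  0.4 -0.1] q6 -104.0
[[-0.012,0.031,0,0,0,-0.033,0],[-0.021,0.062,0,0,0,-0.067,0],[-0.026,0.095,0,0,0,-0.1,0],[-0.028,0.128,0,0,0,-0.133,0],[-0.027,0.16,0,0,0,-0.167,0]]
```

Collar at about 685° (324.8° on the second turn). 36° more.

```bash
python3 -m pendant '[[-0.012,0.031,0,0,0,-0.033,0],[-0.021,0.062,0,0,0,-0.067,0],[-0.026,0.095,0,0,0,-0.1,0],[-0.028,0.128,0,0,0,-0.133,0],[-0.027,0.16,0,0,0,-0.167,0],[-0.022,0.192,0,0,0,-0.2,0],[-0.022,0.192,0,0,0,-0.2,0]]'
python3 - <<'E'
from mv import *
st()
p,y=orb(13.5,.078,.079); print(rel(p,217)); p[2]=.16; print(rel(p,217));
E
```

```text
t: 23.8
position: [0.6152, -0.0596, 0.0794]
tool_rot: [[-0.803, -0.596, 0.001], [-0.596, 0.803, -0.0], [-0.001, -0.001, -1.0]]
ft_force: [-0.1, 0.4, -0.1]
opening: 0.003
t 23.8 P [ 0.6152 -0.0596  0.0794] rho 0.0623 phi 12.9 yaw -143.4 F [-0.1  0.4 -0.1] q6 -136.0
[-0.074 -0.028  0.002 -0.     0.    -0.002]
[-0.074 -0.028 -0.403 -0.     0.    -0.002]
```

Backing off, rising and turning toward the tube's free end.

```bash
python3 -m pendant '[[-0.074,-0.028,0,0,0,0,0],[-0.074,-0.028,0,0,0,0,0],[-0.074,-0.028,-0.25,0,0,0,0],[-0.074,-0.028,-0.5,0,0,0,0],[-0.074,-0.028,-0.75,0,0,0,0],[-0.074,-0.028,-0.8,0,0,0,0]]'
python3 - <<'E'
from mv import *
import pickle
st(); c=cam("wrist"); save(c,"pics/w18.png"); pickle.dump(c,open("w18.pkl","wb"))
print(rel([.572,.1227,.23],84.7))
E
```

```text
t: 24.4
position: [0.6317, -0.0562, 0.2452]
tool_rot: [[-0.805, -0.594, 0.009], [-0.594, 0.805, -0.001], [-0.006, -0.006, -1.0]]
ft_force: [0.4, 0.1, 0.2]
opening: 0.004
t 24.4 P [ 0.6317 -0.0562  0.2452] rho 0.0791 phi 12.7 yaw -143.6 F [0.4 0.1 0.2] q6 -136.0
[-0.293  0.895  0.066  0.001  0.003  0.732]
```

View pics/w18.png

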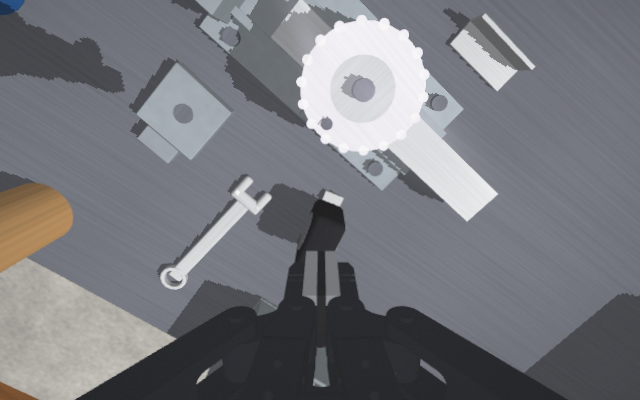

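Mark at (326,124), tube end corners at (498,194) and (469,221), and the bystanders look undisturbed.

```bash
python3 - <<'E'
from mv import *
import pickle
c=pickle.load(open("w18.pkl","rb")); ang(326,124,c)
from meas import rim
e=rim(c,364,87); 
a=onz(c,498,194,.05);b=onz(c,469,221,.05); print(a,b,(a+b)/2, (a+b)[:2]/2-AX)
E
python3 -m pendant '[[-0.29,0.895,0,0,0,0.732,24],[-0.29,0.895,0,0,0,0.732,24],[-0.29,0.895,0,0,0,0.732,24],[-0.29,0.895,0,0,0,0.732,24],[-0.29,0.895,0,0,0,0.732,24],[-0.29,0.895,0,0,0,0.732,24],[-0.29,0.895,0,0,0,0.732,24],[-0.29,0.895,0,0,0,0.732,24],[-0.29,0.895,0,0,0,0.732,24],[-0.29,0.895,0,0,0,0.732,24],[-0.29,0.895,0,0,0,0.732,24],[-0.29,0.895,0,0,0,0.732,24],[-0.29,0.895,0,0,0,0.732,24],[-0.29,0.895,0,0,0,0.732,24],[-0.29,0.895,0,0,0,0.732,24],[-0.29,0.895,0,0,0,0.732,24],[-0.29,0.895,0,0,0,0.732,24]]'
python3 - <<'E'
from mv import *
import pickle
st(); c=cam("wrist"); save(c,"pics/w19.png"); pickle.dump(c,open("w19.pkl","wb"))
d=cam("side"); save(d,"pics/side2.png")
E
```

```text
mark r 0.0384 angle from tight (mod 360) 355.73842026373364
enc ((0.5535165667533875, -0.07143138349056244), 0.04959456995129585) mean [ 0.559937  -0.0744445] dish ((362.1637268066406, 88.61827087402344), (64.85362243652344, 69.70246887207031), 22.125158309936523) [ 0.5532 -0.0733  0.093 ]
[0.55004484 0.10296317 0.05      ] [0.58823168 0.10045462 0.05      ] [0.56913826 0.10170889 0.05      ] [0.01463826 0.17520889]
t: 26.15
position: [0.569, 0.1224, 0.2371]
tool_rot: [[0.092, 0.996, -0.002], [0.996, -0.092, -0.0], [-0.001, -0.002, -1.0]]
ft_force: [0.1, 0.4, -0.1]
opening: 0.28
t 26.15 P [0.569  0.1224 0.2371] rho 0.1964 phi 85.8 yaw 84.7 F [ 0.1  0.4 -0.1] q6 13.0
```

View pics/w19.png

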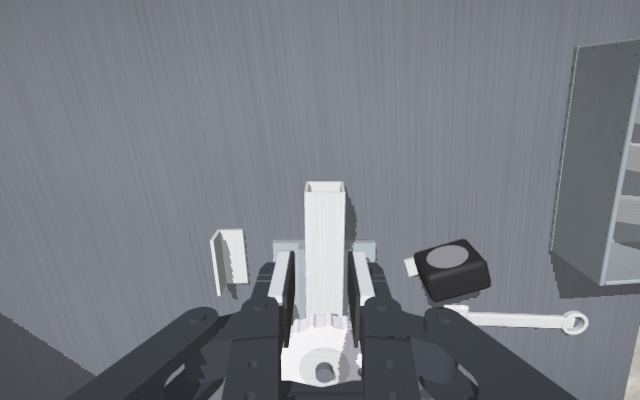

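Collar reads 715.7°, so 4° short of two turns, well inside the tolerance. The tube end is at (304–345, 182), centred between the fingers, with offcut and tape well to either side.

Run:
```python
from mv import *
import pickle
c=pickle.load(open("w19.pkl","rb"))
a=onz(c,304,183,.05);b=onz(c,345,183,.05);m=(a+b)/2;print(a,b,m)
e=onz(c,306,310,.05);f=onz(c,345,310,.05);n=(e+f)/2; d=(m-n)[:2];print("axis yaw",np.degrees(np.arctan2(d[1],d[0]))-90)
d/=np.linalg.norm(d); u=m[:2]-AX; print("lateral",np.cross(d,u),"along",d@u)
p=AX+d*0.203; print(rel([*p,.025],84.7),p)
```

```text
[0.55089045 0.11152548 0.05      ] [0.59061428 0.10787601 0.05      ] [0.57075236 0.10970074 0.05      ]
axis yaw -4.677341655215045
lateral -0.0012592503948522082 along 0.18391592261270676
[ 3.300e-02  8.000e-03  1.063e+00 -1.000e-03  0.000e+00  1.000e-03] [0.57105351 0.12882395]<stdin>:6: DeprecationWarning: Arrays of 2-dimensional vectors are deprecated. Use arrays of 3-dimensional vectors instead. (deprecated in NumPy 2.0)
```

Row 183 is the bottom edge of the end face. The top edge is at about row 192, which agrees with the earlier 0.174–0.175. Descending behind the end.

```bash
python3 -m pendant '[[0.033,0.014,0.25,0,0,0,27],[0.033,0.014,0.5,0,0,0,27],[0.033,0.014,0.75,0,0,0,27],[0.033,0.014,0.95,0,0,0,27],[0.033,0.014,1,0,0,0,27]]' | head -2
python3 -m pendant '[[0,0,0.06,0,0,0,27],[0,0,0.06,0,0,0,27],[0,0,0.06,0,0,0,27]]'
python3 - <<'E'
from mv import *
import pickle
st(); c=cam("wrist"); save(c,"pics/w20.png"); s=cam("scene"); save(s,"pics/s2.png"); d=cam("side"); cv2.imwrite("pics/sd2.png",cv2.resize(d["img"][170:270,260:400],None,fx=5,fy=5,interpolation=2)[:,:,::-1])
d=np.array([np.cos(np.radians(84.95)),np.sin(np.radians(84.95))]); s=observe(); print("along",d@(np.array(s["position"])[:2]-AX))
E
```

```text
t: 26.75
position: [0.5703, 0.1285, 0.0343]
t: 27.05
position: [0.5741, 0.1292, 0.0283]
tool_rot: [[0.089, 0.996, 0.002], [0.996, -0.089, 0.0], [0.001, 0.002, -1.0]]
ft_force: [-0.9, 0.5, 0.5]
opening: 0.316
t 27.05 P [0.5741 0.1292 0.0283] rho 0.2036 phi 84.5 yaw 84.9 F [-0.9  0.5  0.5] q6 13.0
along 0.20360371148261663
```

View pics/w20.png

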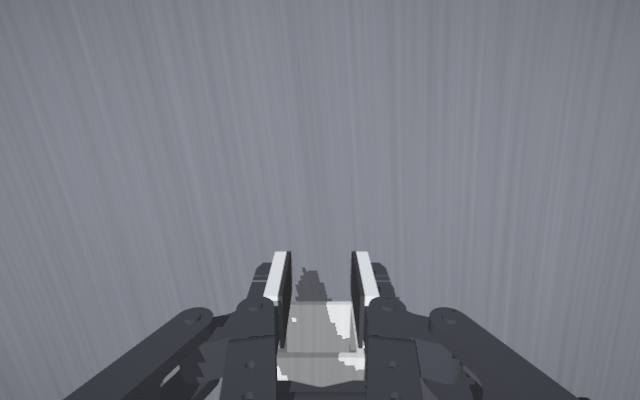

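View pics/sd2.png

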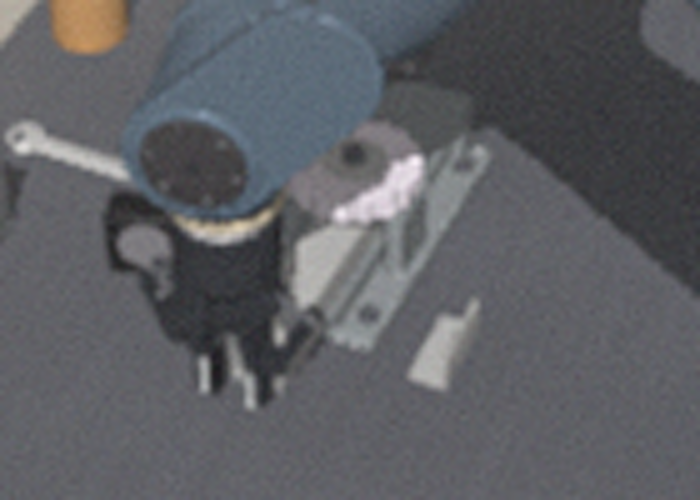

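Tube end face visible at (288–355, 303–350), centred between the fingers at 291 and 353. Pushing along −y at a steady pace.

```bash
python3 -m pendant '[[-0.03,0,0,0,0,0,27],[-0.05,0,0,0,0,0,27],[-0.065,0,0,0,0,0,27],[-0.08,0,0,0,0,0,27],[-0.1,0,0,0,0,0,27]]'
python3 -m pendant '[[-0.02,0,0,0,0,0,27],[-0.04,0,0,0,0,0,27],[-0.06,0,0,0,0,0,27],[-0.08,0,0,0,0,0,27],[-0.1,0,0,0,0,0,27],[-0.12,0,0,0,0,0,27],[-0.14,0,0,0,0,0,27],[-0.16,0,0,0,0,0,27],[-0.175,0,0,0,0,0,27]]'
python3 - <<'E'
from mv import *
st(); s=observe()
d=np.array([np.cos(np.radians(84.8)),np.sin(np.radians(84.8))]); print("along",d@(np.array(s["position"])[:2]-AX))
c=cam("wrist"); save(c,"pics/w21.png")
E
```

```text
t: 27.7
position: [0.5714, 0.109, 0.0267]
tool_rot: [[0.089, 0.996, 0.0], [0.996, -0.089, 0.0], [0.0, 0.0, -1.0]]
ft_force: [-0.7, 3.7, 0.7]
opening: 0.315
t: 28.6
position: [0.5682, 0.0739, 0.0267]
tool_rot: [[0.089, 0.996, 0.0], [0.996, -0.089, 0.0], [0.0, 0.0, -1.0]]
ft_force: [0.2, 3.4, -0.9]
opening: 0.313
t 28.6 P [0.5682 0.0739 0.0267] rho 0.148 phi 84.7 yaw 84.9 F [ 0.2  3.4 -0.9] q6 8.0
along 0.14803517713925526
```

View pics/w21.png

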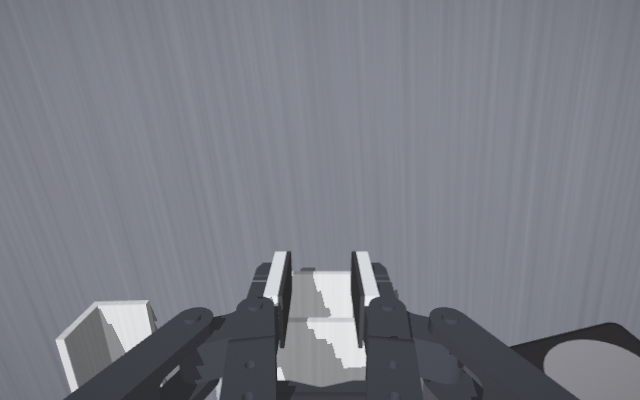

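Sliding with a steady 3.4 N. The offcut at (105,340) isn't being touched. Continuing slowly until the force rises.

```bash
python3 -m pendant '[[-0.01,0,0,0,0,0,27],[-0.02,0,0,0,0,0,27],[-0.03,0,0,0,0,0,27]]'
python3 -m pendant '[[-0.01,0,0,0,0,0,27],[-0.02,0,0,0,0,0,27]]'
python3 -m pendant '[[-0.005,0,0,0,0,0,27],[-0.01,0,0,0,0,0,27]]'
python3 - <<'E'
from mv import *
st(); s=observe()
d=np.array([np.cos(np.radians(84.8)),np.sin(np.radians(84.8))]); print("along",d@(np.array(s["position"])[:2]-AX))
E
```

```text
t: 28.95
position: [0.5677, 0.0682, 0.0267]
tool_rot: [[0.089, 0.996, 0.0], [0.996, -0.089, 0.0], [0.0, 0.0, -1.0]]
ft_force: [0.5, 4.4, 1.3]
opening: 0.317
t: 29.15
position: [0.5678, 0.0659, 0.0268]
tool_rot: [[0.09, 0.996, 0.002], [0.996, -0.09, 0.003], [0.003, 0.001, -1.0]]
ft_force: [4.5, 30.9, -1.1]
opening: 0.315
t: 29.35
position: [0.568, 0.0658, 0.027]
tool_rot: [[0.09, 0.996, 0.003], [0.996, -0.09, 0.005], [0.005, 0.002, -1.0]]
ft_force: [5.4, 39.5, -1.2]
opening: 0.317
t 29.35 P [0.568  0.0658 0.027 ] rho 0.1399 phi 84.5 yaw 84.8 F [ 5.4 39.5 -1.2] q6 7.0
along 0.13994279276273652
```

A hard stop at 0.140 along the channel minus the roughly 10 mm finger half-width gives 0.130, exactly where home should be. Backing off and rising to look.

```bash
python3 -m pendant '[[0.02,0,0,0,0,0,27],[0.06,0,0,0,0,0,27],[0.15,0,0,0,0,0,27],[0.25,0,0,0,0,0,27],[0.25,0,-0.25,0,0,0,27],[0.25,0,-0.5,0,0,0,27],[0.25,0,-0.75,0,0,0,27],[0.25,0,-1,0,0,0,27],[0.25,0,-1,0,0,0,27]]'
python3 -m pendant '[[-0.2,-0.2,-0.3,0,0,0,5],[-0.4,-0.5,-0.5,0,0,0,5],[-0.6,-0.8,-0.6,0,0,0,5],[-0.8,-1,-0.6,0,0,0,5],[-1,-1,-0.6,0,0,0,5],[-1,-1,-0.6,0,0,0,5]]'
python3 - <<'E'
from mv import *
import pickle
st(); c=cam("wrist"); save(c,"pics/w22.png"); pickle.dump(c,open("w22.pkl","wb"))
s=cam("scene"); save(s,"pics/s3.png")
cv2.imwrite("pics/s3z.png",cv2.resize(s["img"][150:270,230:390],None,fx=5,fy=5,interpolation=2)[:,:,::-1]); d=cam("side"); cv2.imwrite("pics/sd3.png",cv2.resize(d["img"][170:270,260:400],None,fx=5,fy=5,interpolation=2)[:,:,::-1])
E
```

```text
t: 30.25
position: [0.5742, 0.1122, 0.2336]
tool_rot: [[0.089, 0.996, 0.011], [0.996, -0.089, 0.001], [0.002, 0.011, -1.0]]
ft_force: [-0.2, 0.3, -1.5]
opening: 0.315
t: 30.85
position: [0.3645, -0.0565, 0.3432]
tool_rot: [[0.088, 0.996, -0.0], [0.996, -0.088, -0.001], [-0.001, -0.0, -1.0]]
ft_force: [0.6, -1.1, -0.2]
opening: 0.06
t 30.85 P [ 0.3645 -0.0565  0.3432] rho 0.1907 phi 174.9 yaw 84.9 F [ 0.6 -1.1 -0.2] q6 -11.0
```

View pics/w22.png

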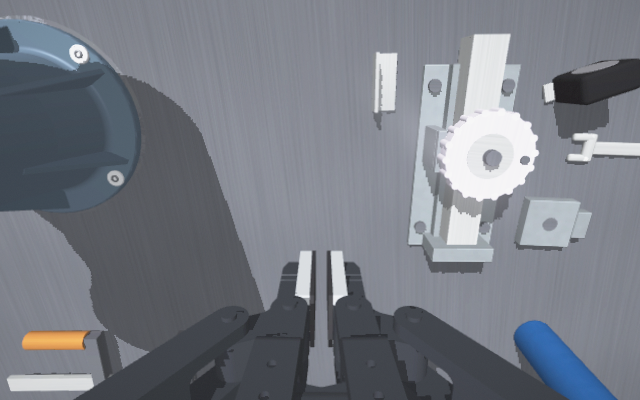

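View pics/s3z.png

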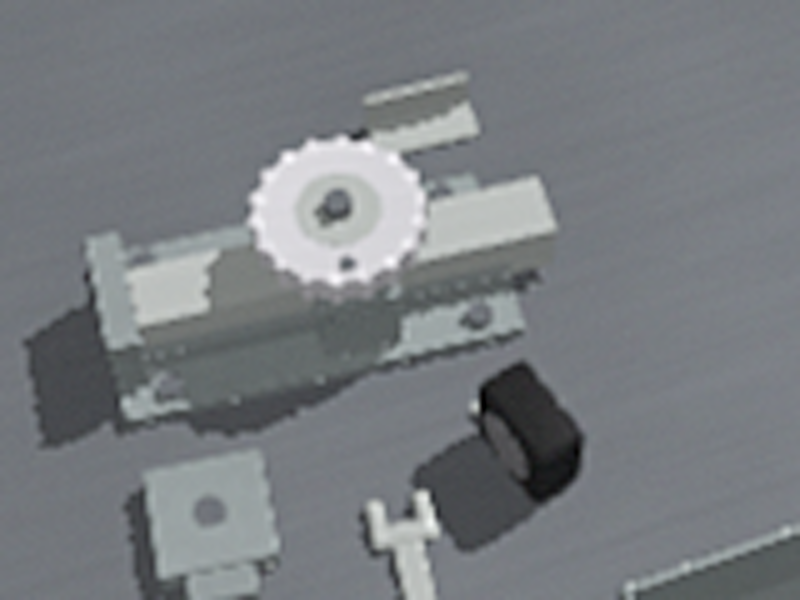

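View pics/sd3.png

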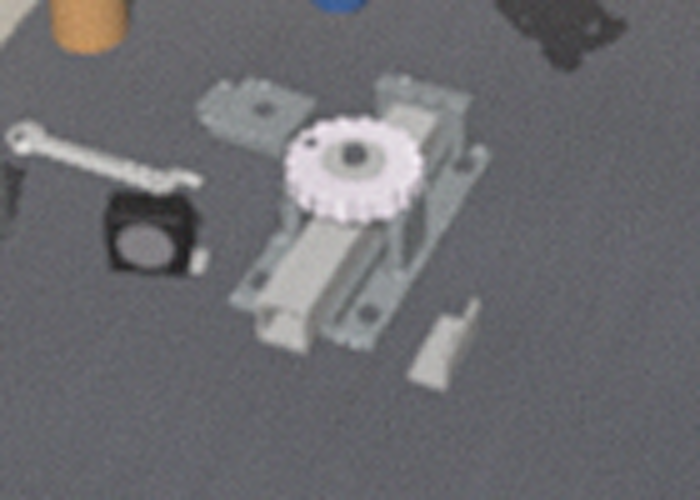

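All three views agree. The tube's end meets the stop plate (wrist image, row ~243) with no gap. The mark at (347,263) in the zoomed scene view is almost back at its start (353,262). The offcut, tape, wrench and magnet are on their original pixels. Handing in.

Run:
```python
from mv import *
c=cam("wrist"); ang(524,160,c); st()
f=lambda x,y:(230+x/5,150+y/5); s=cam("scene"); a=onz(s,*f(542,178),.05);b=onz(s,*f(558,230),.05); print("push end from axis",np.linalg.norm(((a+b)/2)[:2]-AX))
print(sign_off())
```

```text
mark r 0.0385 angle from tight (mod 360) 352.3529822087733
t 31.05 P [ 0.366  -0.0563  0.3432] rho 0.1892 phi 174.8 yaw 84.7 F [-0.4 -0.1 -0. ] q6 -11.0
push end from axis 0.1327497049772108
the job is handed in; nothing more can be done
None
```

I rolled the collar two turns counter-clockwise, pushed the tube home against the end stop, moved clear and handed the job in at about 31 s of the 72 allowed.

- **Collar:** I used the shut fingertips against the ribs, in three sweeps. The first 36° mostly slipped over the ribs until I pressed about 2 mm deeper; after that the collar followed the finger. My last two readings of the mark gave 712° and 716°, which is 4 to 8° short of two turns and well inside the fifth of a turn allowed.
- **Tube:** With the fingers parted to 27 mm, it slid at about 3.5 N. It then met a hard stop, where the force rose to 40 N, with the fingertips 0.140 m from the collar's axis. Less the fingertips' half-width, that puts the pushed end at about 0.130 m, exactly home.
- **Last pictures:** The scene camera put the pushed end at 0.133 m. That is 3 mm more than home, close to the 2 mm calibration error. The pictures show no gap at the stop plate.
- **Surroundings:** The offcut, tape measure, spanner and magnet are where they were in the pictures. I did not compare the hammer, brush and spray can one by one, but the arm did not work near them. The robot was touching nothing at hand-in.
- **Forces:** The highest reading I saw was about 40 N at the fingertips, against the 120 N wrist limit. I read forces only between moves.

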